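# Screw the filler cap back on the tape machine

## Task

Put the black filler cap back on the water tank of the gummed-tape machine: set it on the neck, turn it gently backward until it drops at the thread start, then screw it forward fully home without forcing it. Let go, and leave the other things on the bench where they are.

Things in the scene. Friction and masses are not known exactly. Their poses are not given: they have to be found in the camera images.
- cap_grip (a point): Black plastic filler cap, 61 mm across its flared lower rim, 57 mm above, 50 mm high, 0.15 kg; stands on the bench open side down. On its 26 mm high round part stands a grip bar 44 mm long, 12 mm thick, 24 mm high. This point: middle of the bar, on the cap's axis, 38 mm above the lower rim, 12 mm below the bar's top; z up the axis, x along the bar, y across its 12 mm.
- cap: The same cap; origin at the centre of its lower rim, on its axis, 38 mm below the middle of the bar; same axes. Inside the skirt four round lugs, 4 mm thick, point inward every 90 degrees. The skirt has 1 mm of play round the neck's flange and a flared lead-in of about 1.5 mm.
- machine: Gummed-tape machine, fixed: grey base 130 x 310 x 30 mm; at one end a white water tank (130 x 120 mm, its top 85 mm above the bench) with the filler neck upright on its middle; at the other a tape roll between two plates 120 mm high. Origin on the bench under the tank's centre; y towards the roll, z up.
- neck_top (a point): Centre of the filler neck, level with the top of its threaded flange (49 mm across), 109 mm above the bench; axes of the machine. Four thread sectors with a 10 mm gap before each, every 90 degrees; where the gaps lie differs each time and no axis tells it. Set on between gaps, the cap stands with its lugs on the flange, its lower rim 5 mm below this point.
- drop_level (a point): Point on the neck's axis 13 mm below neck_top: where the cap's lower rim comes when it drops. Turned backward (counter-clockwise from above; at most 90 degrees) the lugs reach the gaps and the cap falls 8 mm by its weight if let. Forward before that hits tabs. In the gap there are about 14 degrees of play, then a solid wall. A sprung disc in the mouth holds it here.
- home_level (a point): Point on the neck's axis 17 mm below neck_top: where the lower rim is when the cap is home. Turned forward (clockwise) 54 to 68 degrees from the drop, the lugs run under the threads, which draw it down 4 mm against the disc's spring (2.5 N rising to 7 N; it can also be pushed down) to a solid end stop. The last 5 degrees are level; there it stays when let go.
- tape_roll_mid (a point): A bystander: roll of tape lying flat, 84 mm across, 36 mm high; the point is its centre, half-way up.
- paste_jar_mid (a point): A bystander: closed jar, 60 mm across, 75 mm high; the point is its centre, half-way up.
- stapler_mid (a point): A bystander: desk stapler, 130 x 34 x 45 mm; the point is its centre.
- label_roll_mid (a point): A bystander: upright roll of labels, 54 mm across, 45 mm high; the point is its centre.
- small_carton_mid (a point): A bystander: small carton, 110 x 80 x 70 mm; the point is its centre.
- glue_bottle_mid (a point): A bystander: white glue bottle, closed, 52 mm across, 150 mm high; the point is its centre.
Not all that is in view belongs to the job. Leave any orange or purple look-alike of the cap alone.

How it is judged:
By the outcome, as a careful person would: the job done as asked, in the order asked, and still so for the second after the job is handed in, with the robot touching nothing.
It also fails if it takes over 58 s, if anything falls off the work surface, if the arm or the gripper's body presses on something with over 40 N, if the wrist force passes 120 N, or if a joint passes its speed limit or range.

## Robot

A 6-joint arm with a two-finger parallel gripper is mounted at the origin on the work surface. World frame = base frame: x ahead of the robot, y to its left, z up, the work surface at z = 0. Lengths are in m, angles in rad, forces in N, time in s.
With the tool pointing down it reaches from about 0.25 to 0.725 m from the base axis. Payload 4 kg.
Tool frame: the origin (TCP) lies on the centre line of the jaws, within the pads' length; the fingertips stand 19 mm ahead of it and the grasp point (between the pads) is the TCP; z points along the fingers, y is the direction in which the jaws open and shut (so a half turn about z gives the same grasp; the last joint's range is limited). The gripper opens to 85 mm and grips with 20 to 120 N. Pads are 22 mm wide; open, the fingers measure 114 mm over their backs; the gripper's body (76 mm by 85 mm) begins 54 mm behind the grasp point. The pads swing forward as they close: fully open they stand 13 mm farther back than shut.
Start: joints at [1.256, 0.241, 0.005, 1.335, 0, 1.571], TCP at [0.155, 0.475, 0.25] pointing down, gripper open.
Joint ranges: [-2.72, 2.72], [-1.05, 1.87], [-1.09, 1.28], [-1.99, 2.15], [-1.42, 1.44], [-3.14, 3.14]. Speed limits (rad/s): [2.79, 2.79, 3.14, 3.14, 3.14, 3.14].

## Interface

Orientations are given as a unit quaternion [x, y, z, w].
In Python, from workcell import bot gives the robot as it stands. The module is installed in compiled form; this text tells all that it offers.
- The arm moves only by the shell command python3 -m handwheel 'ROWS' [OPENING]. ROWS is JSON, a list of rows, each an object of numbers: "dx", "dy", "dz": the shift along the tool's x, y, z as a fraction of full scale; "ax", "ay", "az": the turn, a rotation vector about the tool's x, y, z as a fraction of full scale. In form: [{"dx": .., "dy": .., "dz": .., "ax": .., "ay": .., "az": ..}, ...]. A call has 1 to 12 rows; each row shifts and turns the commanded pose from where the row before left it, along the tool's axes as they then stand; what a row does not reach is not made up. Full scale, the value 1, is 2.5 cm for a shift and 0.15 rad for a turn. A row lasts 1/10 s, in which the tool goes at most 50 mm and 8.59 degrees, less where a joint would pass 70% of its speed; a pose out of reach is approached as far as the arm can. A call with a number of a shift or a turn outside -1 to 1 is refused whole. A call with a gripper value outside its range is refused whole. OPENING is the gripper's target within -1 to 1 (fully open at 1, half-way at 0, shut at -1), set as the call begins (- or left out, the last holds). The fingers move at their own pace and stop on an object; the grip force is fixed at half the most. Time passes only in rows, so rows that do not move let the fingers close. It gives the time, the measured TCP pose, the force and the opening at its end, in the units of the state.
- bot.get_obs(): the state, without advancing time (a new reading comes with each control period).
- bot.camera(name): name is "scene" or "top" or "wrist"; returns a dict with "img" (400x640x3 uint8, red, green, blue), "intrinsics" (3x3 intrinsics, pixels), "dist_coeffs" ([k1, k2, p1, p2, k3] as OpenCV has them; the pictures are not rectified), "eye" and "rotation" of the camera in the world. Camera axes: x right, y down, z forward; pixel columns grow to the right and rows downward; lengths in m; the calibration is good to about 2 mm. A picture is of the moment at which its call begins. There is no depth.
- bot.job_done(): hands the job in, once; it reports no verdict.
Trained networks look in a picture, given as the dict that the camera call returned (one of the last four; its "shot" number tells which), for a name from the list of things; names that differ only in an ending like _2 or _b are one class to them, and where a whole thing is asked for, a point or a joint stands for the part that bears it (a point fixed in the world has none). Each returns a list of dicts, best first, with "confidence" (0 to 1); they miss things now and then, are a little off and sometimes report something else, mostly with a low value. They report only what shows in the picture. A call takes as long as a camera call. They do not tell look-alikes from the thing itself.
- bot.trace(thing, picture): "region" (400x640 bool, what is visible of it) and "rect" ([centre column, centre row, width, height] in pixels, round what is visible of it).
The state is a dict: "clock": time; "joint_pos": joint angles; "joint_vel": joint speeds; "tau": joint torques, N m; "eef_pos": TCP position; "tool_rot": TCP orientation; "ft_force": force on the tool from outside, world axes, zero at the start; "ft_torque": the same for the moment, N m; "grip_width": finger opening in m.
Only numpy, scipy, OpenCV 4.12 (cv2) and the standard library are available. Lean on these libraries where they do the work, as an engineer would, in place of code of your own. Each camera call takes 0.05 s, during which the arm holds its last target.

## Working session

There is one attempt and no reset: what is moved stays moved. The work goes in short steps, Python scripts to look and compute and a shell command to move; the robot and the scene stay as the last step left them, time stands still between calls to the robot, and variables do not carry over. Pictures are saved under pics/ and viewed, and the job is handed in when it is done.

```bash
mkdir -p pics; cat > h.py <<'E'
import numpy as np,cv2
from workcell import bot
def save(c,n,crop=None,s=1):
    im=c["img"][:,:,::-1]
    if crop: im=im[crop[1]:crop[3],crop[0]:crop[2]]
    if s!=1: im=cv2.resize(im,None,fx=s,fy=s,interpolation=cv2.INTER_CUBIC)
    cv2.imwrite("pics/"+n,im)
def R(c):
    return np.array(c["rotation"])
def ray(c,u,v):
    p=cv2.undistortPoints(np.array([[[u,v]]],float),np.array(c["intrinsics"]),np.array(c["dist_coeffs"]))[0,0]
    return R(c)@np.array([p[0],p[1],1.])
def atz(c,u,v,z):
    d=ray(c,u,v);e=np.array(c["eye"]);return e+d*(z-e[2])/d[2]
def proj(c,P):
    P=np.atleast_2d(P).astype(float);Q=(P-np.array(c["eye"]))@R(c)
    return cv2.projectPoints(Q,np.zeros(3),np.zeros(3),np.array(c["intrinsics"]),np.array(c["dist_coeffs"]))[0][:,0]
E
python3 - <<'E'
from h import *
print(bot.get_obs())
for n in ["scene","top","wrist"]:
    c=bot.camera(n); save(c,n+"0.png"); print(n,c["eye"],np.round(c["rotation"],3).tolist(),np.array(c["intrinsics"]).tolist())
    for t in ["cap","machine","neck_top","cap_grip"]:
        try:
            for r in bot.trace(t,c)[:4]: print(t,np.round(r["rect"],1),round(r["confidence"],2))
        except Exception as e: print(t,e)
E
```

```text
{'clock': 0.0, 'joint_pos': array([ 1.25605432e+00,  2.41389469e-01,  3.74502305e-03,  1.33519437e+00,
       -4.30713122e-05,  1.57084202e+00]), 'joint_vel': array([-0.00018495,  0.00046451,  0.00171135,  0.00150358, -0.00090114,
        0.00202427]), 'tau': array([ 2.46224545e-04, -3.72319937e+01,  2.52406883e+01,  1.71383901e-02,
        8.10894971e-05,  1.50944925e-05]), 'eef_pos': array([0.15461739, 0.47488195, 0.24943259]), 'tool_rot': array([ 1.56744705e-01,  9.87638625e-01, -1.01200198e-03, -1.38758928e-04]), 'ft_force': array([ 0.61270016, -0.40520938, -0.07617458]), 'ft_torque': array([-0.01392081,  0.01725947, -0.03668713]), 'grip_width': 0.08519479963841071}
scene [1.34854058 0.16806632 0.79672147] [0.532, 0.729, -0.356, -0.244] [[423.8241770360943, 0.0, 312.4394566838477], [0.0, 423.8241770360943, 199.36667360225232], [0.0, 0.0, 1.0]]
cap [256.1 179.7  17.5  20.8] 0.86
cap [272.6 160.8  15.2  21.5] 0.72
cap [323.9 176.1  17.   16.4] 0.57
cap [250.5 201.7  16.6  26.2] 0.54
machine [446.  259.  152.7 102. ] 0.91
machine [374.9 198.4  20.1  22.8] 0.52
machine [250.7 202.8  
[... 336 characters left out ...]
, [0.0, 424.29369760384105, 207.51014564429113], [0.0, 0.0, 1.0]]
cap [395.8 220.2  22.1  23.6] 0.95
cap [334.7 285.4  24.8  25.2] 0.85
cap [403.  303.1  26.2  23.7] 0.75
cap [411.1 260.6  19.7  24.3] 0.71
machine [193.5 191.1 139.3  73.1] 0.88
neck_top [194.2 188.8 135.7  77. ] 0.56
cap_grip [406.  301.2  26.7  27.5] 0.92
cap_grip [336.  285.3  21.3  17.8] 0.78
cap_grip [396.4 219.9  24.2  21.9] 0.62
cap_grip [410.1 261.9  24.   22.3] 0.58
wrist [0.07606494 0.5015923  0.37344458] [0.798, 0.579, 0.097, 0.133] [[298.16647152744525, 0.0, 322.22246989804734], [0.0, 298.16647152744525, 201.9052765193171], [0.0, 0.0, 1.0]]
cap [  5.3 383.2   6.6  19.7] 0.67
cap_grip [  4.7 386.    7.6  25.7] 0.73
```

```bash
sed -i 's/    return np.array(c\["rotation"\])/    from scipy.spatial.transform import Rotation as Q\n    return Q.from_quat(c["rotation"]).as_matrix()/' h.py
python3 - <<'E'
from h import *
c=bot.camera("top"); save(c,"topcrop.png",(320,190,450,340),4)
im=cv2.imread("pics/top0.png")
for uv in [(395.8,220.2),(334.7,285.4),(403,303),(411,260.6)]: print(uv,atz(c,*uv,0.03).round(3), c["img"][int(uv[1])-3:int(uv[1])+4,int(uv[0])-3:int(uv[0])+4].mean((0,1)))
E
```

```text
(395.8, 220.2) [ 0.499 -0.32   0.03 ] [23.26530612 22.81632653 22.46938776]
(334.7, 285.4) [ 0.323 -0.151  0.03 ] [110.16326531  59.51020408 123.91836735]
(403, 303) [ 0.277 -0.333  0.03 ] [87.6122449  46.59183673 99.04081633]
(411, 260.6) [ 0.389 -0.358  0.03 ] [193.02040816 101.08163265  47.26530612]
```

View pics/top0.png

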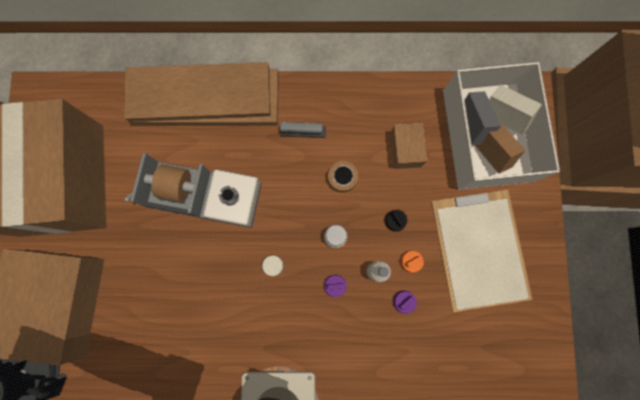

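View pics/scene0.png

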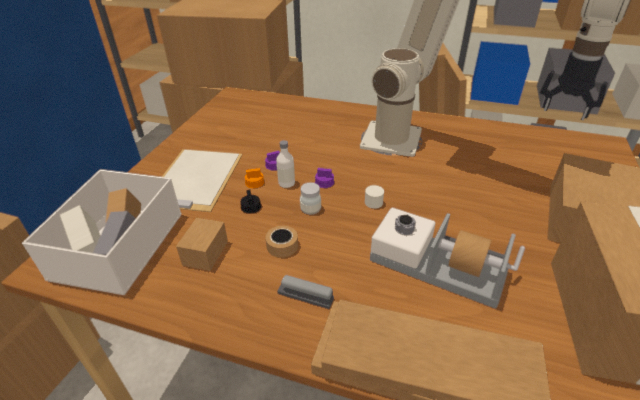

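View pics/topcrop.png

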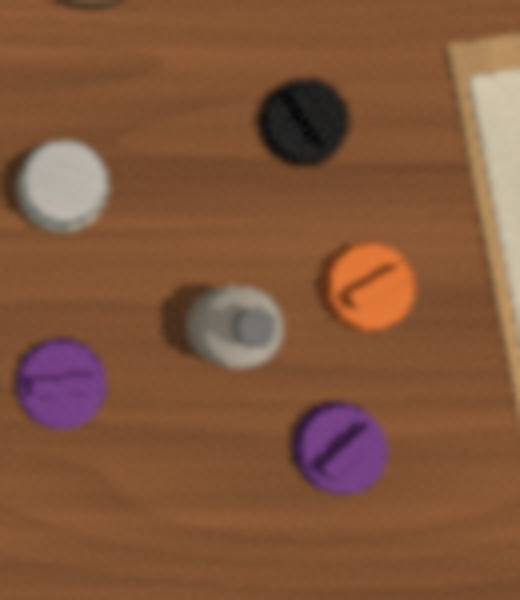

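```bash
python3 - <<'E'
from h import *
c=bot.camera("top"); save(c,"topneck.png",(120,140,280,240),5)
s=bot.camera("scene"); save(s,"sceneneck.png",(360,190,530,310),4.5)
save(s,"scenecap.png",(220,140,350,220),6)
print(c["eye"]); print("neck top",atz(c,229,195,.109), "scene", atz(s,405,221,.109))
print("cap",atz(c,395.8,220.2,.03),atz(s,250.5,201.7,.025))
E
```

```text
[ 0.36871391 -0.10906693  1.18694117]
neck top [0.55629892 0.12254254 0.109     ] scene [0.55829763 0.12458244 0.109     ]
cap [ 0.49903446 -0.3199182   0.03      ] [ 0.50787191 -0.31898905  0.025     ]
```

View pics/topneck.png

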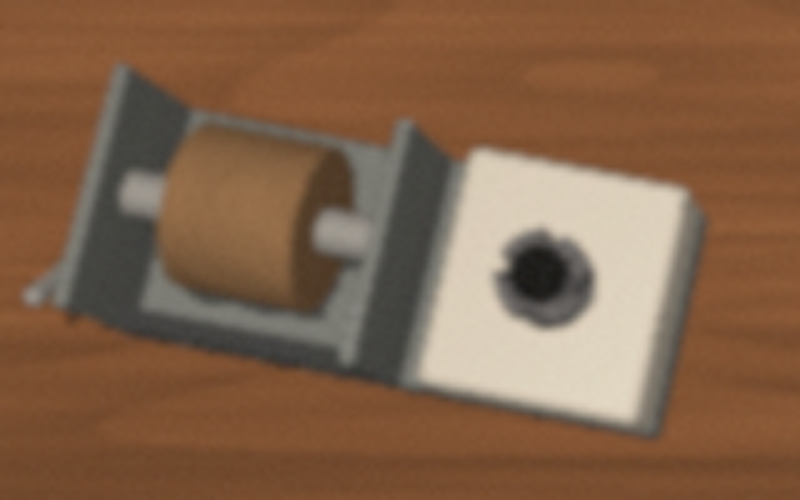

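View pics/sceneneck.png

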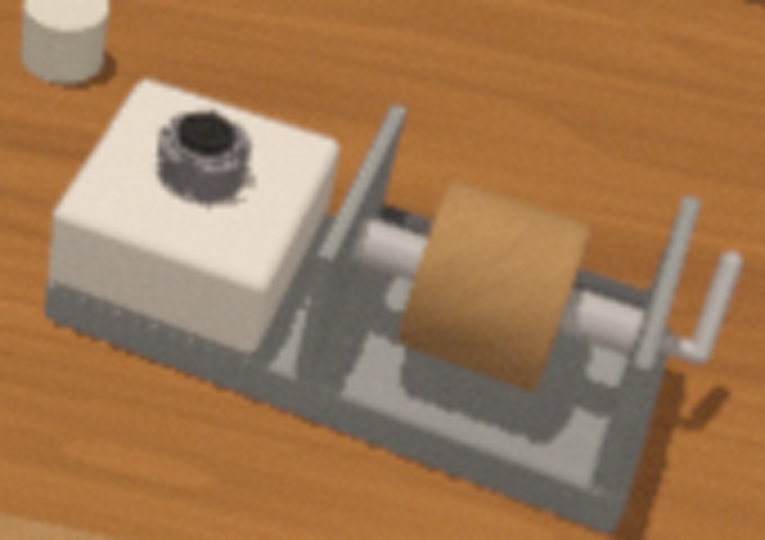

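View pics/scenecap.png

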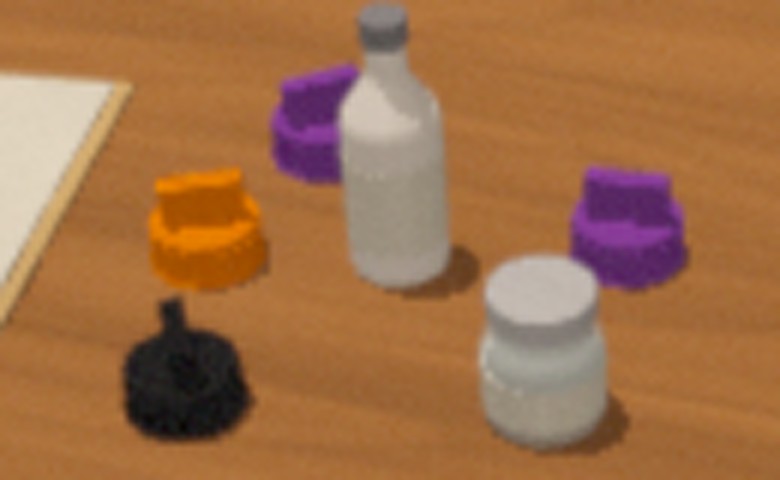

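The black cap, at top (396,220) and scene (250,202), is the one meant. The orange one at top (412,261) and the purple ones at (335,286) and (404,302) are look-alikes, and the crops confirm the colours. The neck is at top (229,195), with gaps visible at its upper and left edges. I'll move above the black cap.

```bash
python3 -m handwheel '[{"dx":-0.88,"dy":-1},{"dx":-0.88,"dy":-1},{"dx":-0.88,"dy":-1},{"dx":-0.88,"dy":-1},{"dx":-0.88,"dy":-1},{"dx":-0.88,"dy":-1},{"dx":-0.88,"dy":-1},{"dx":-0.88,"dy":-1},{"dx":-0.88,"dy":-1},{"dx":-0.88,"dy":-1},{"dx":-0.88,"dy":-1},{"dx":-0.88,"dy":-1}]' 1
python3 -m handwheel '[{"dx":-0.88,"dy":-1},{"dx":-0.88,"dy":-1},{"dx":-0.88,"dy":-1},{"dx":-0.88,"dy":-1},{"dx":-0.88,"dy":-1},{"dx":-0.88,"dy":-1},{"dx":-0.88,"dy":-1},{"dx":-0.88,"dy":-1},{"dx":-0.88,"dy":-1},{"dx":-0.88,"dy":-1},{"dx":-0.88,"dy":-1},{"dx":-0.88,"dy":-1}]'
```

```text
invalid input
invalid input
```

```bash
python3 -m handwheel '[{"dx":-0.9,"dy":-1,"az":-0.65},{"az":-1},{"az":-1},{"az":-1},{"az":-1},{"az":-1},{"az":-0.85},{}]'
cat >> h.py <<'E'
from scipy.spatial.transform import Rotation as Q
def st():
    o=bot.get_obs(); M=Q.from_quat(o["tool_rot"]).as_matrix()
    print("t %.2f"%o["clock"],"pos",o["eef_pos"].round(4),"yaw x %.1f"%np.degrees(np.arctan2(M[1,0],M[0,0])),"z",M[:,2].round(3),"j",o["joint_pos"].round(2),"F",o["ft_force"].round(1),"T",o["ft_torque"].round(2),"w %.4f"%o["grip_width"]); return o,M
E
python3 - <<'E'
from h import *
st(); c=bot.camera("wrist"); save(c,"w1.png")
for r in bot.trace("cap",c)[:4]: print(np.round(r["rect"],1),r["confidence"])
print(proj(c,[.5,-.32,.03]))
E
```

```text
t 0.90 pos [0.1548 0.4754 0.2503] yaw x 162.0 z [-0.  0. -1.] j [1.26 0.24 0.   1.34 0.   1.57] F [-0.5  0.1  0.1] T [ 0.05 -0.03 -0.  ] w 0.0851
[  5.5 384.   11.1  21.2] 0.42
[[-45.21006426 490.86706387]]invalid input
```

View pics/w1.png

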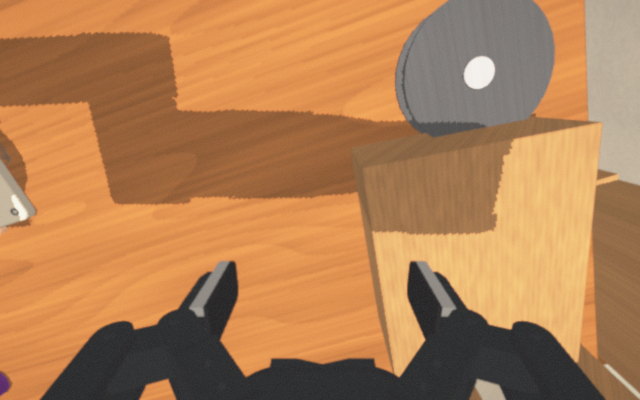

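```bash
python3 -m handwheel '[{"dx":0,"dy":-1,"dz":0,"ax":0,"ay":0,"az":0},{"dx":0,"dy":-1,"dz":0,"ax":0,"ay":0,"az":0},{"dx":-0.96,"dy":-1,"dz":0,"ax":0,"ay":0,"az":0},{"dx":-0.96,"dy":-1,"dz":0,"ax":0,"ay":0,"az":0},{"dx":-0.96,"dy":-1,"dz":0,"ax":0,"ay":0,"az":0},{"dx":-0.96,"dy":-1,"dz":0,"ax":0,"ay":0,"az":0},{"dx":-0.96,"dy":-1,"dz":0,"ax":0,"ay":0,"az":0},{"dx":-0.96,"dy":-1,"dz":0,"ax":0,"ay":0,"az":0},{"dx":-0.96,"dy":-1,"dz":0,"ax":0,"ay":0,"az":0},{"dx":-0.96,"dy":-1,"dz":0,"ax":0,"ay":0,"az":0},{"dx":-0.96,"dy":-1,"dz":0,"ax":0,"ay":0,"az":0},{"dx":-0.96,"dy":-1,"dz":0,"ax":0,"ay":0,"az":0}]' 1; python3 -c "
from h import *
st()"
```

```text
clock: 2.2
eef_pos: [0.2906, 0.1146, 0.2506]
tool_rot: [0.157, 0.988, 0.0, 0.001]
ft_force: [0.0, -0.4, -0.1]
grip_width: 0.0853
t 2.20 pos [0.2906 0.1146 0.2506] yaw x 162.0 z [ 0.001  0.001 -1.   ] j [ 0.38 -0.14 -0.4   1.31  0.    0.69] F [ 0.  -0.4 -0.1] T [ 0.05 -0.06  0.02] w 0.0853
```

```bash
python3 -m handwheel '[{"dx":-0.95,"dy":-1,"dz":0,"ax":0,"ay":0,"az":0},{"dx":-0.95,"dy":-1,"dz":0,"ax":0,"ay":0,"az":0},{"dx":-0.95,"dy":-1,"dz":0,"ax":0,"ay":0,"az":0},{"dx":-0.95,"dy":-1,"dz":0,"ax":0,"ay":0,"az":0},{"dx":-0.95,"dy":-1,"dz":0,"ax":0,"ay":0,"az":0},{"dx":-0.95,"dy":-1,"dz":0,"ax":0,"ay":0,"az":0},{"dx":-0.95,"dy":-1,"dz":0,"ax":0,"ay":0,"az":0},{"dx":-0.95,"dy":-1,"dz":0,"ax":0,"ay":0,"az":0},{"dx":-0.95,"dy":-1,"dz":0,"ax":0,"ay":0,"az":0},{"dx":-0.95,"dy":-1,"dz":0,"ax":0,"ay":0,"az":0},{"dx":-0.95,"dy":-1,"dz":0,"ax":0,"ay":0,"az":0},{"dx":-0.95,"dy":-1,"dz":0,"ax":0,"ay":0,"az":0}]' 1; python3 -m handwheel '[{"dx":-0.95,"dy":-1,"dz":0,"ax":0,"ay":0,"az":0},{"dx":-0.95,"dy":-1,"dz":0,"ax":0,"ay":0,"az":0},{"dx":0,"dy":0,"dz":0,"ax":0,"ay":0,"az":-1},{"dx":0,"dy":0,"dz":0,"ax":0,"ay":0,"az":-1},{"dx":0,"dy":0,"dz":0,"ax":0,"ay":0,"az":-1},{"dx":0,"dy":0,"dz":0,"ax":0,"ay":0,"az":-1},{"dx":0,"dy":0,"dz":0,"ax":0,"ay":0,"az":-1},{"dx":0,"dy":0,"dz":0,"ax":0,"ay":0,"az":-1},{"dx":0,"dy":0,"dz":0,"ax":0,"ay":0,"az":-0.5},{"dx":0,"dy":0,"dz":0,"ax":0,"ay":0,"az":0}]'
python3 - <<'E'
from h import *
st(); c=bot.camera("wrist"); save(c,"w2.png")
for r in bot.trace("cap",c)[:4]: print(np.round(r["rect"],1),r["confidence"])
print(proj(c,[.5,-.32,.03]))
E
```

```text
clock: 3.4
eef_pos: [0.4687, -0.2591, 0.2502]
tool_rot: [0.157, 0.988, 0.0, 0.0]
ft_force: [-0.4, 0.1, 0.1]
grip_width: 0.0856
clock: 4.4
eef_pos: [0.4979, -0.3199, 0.2502]
tool_rot: [-0.324, 0.946, 0.0, -0.0]
ft_force: [-0.3, 0.4, 1.0]
grip_width: 0.0855
t 4.40 pos [ 0.4979 -0.3199  0.2502] yaw x -142.2 z [-0.  0. -1.] j [-0.57  0.43  0.27  1.41 -0.   -1.23] F [-0.3  0.4  1. ] T [ 0.   -0.   -0.08] w 0.0855
[351.5  69.5  53.2  61.5] 0.79
[319.5 170.1  52.   53.2] 0.76
[527.  139.2  72.3  51.1] 0.65
[[321.28797369 175.01229598]]
```

View pics/w2.png

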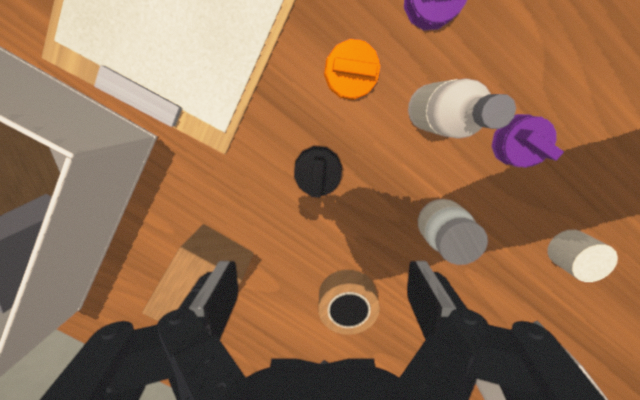

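The black cap is at (319,171) and has the bar along the image's vertical. The orange look-alike is at (353,69). Next I'll enlarge it.

```bash
python3 - <<'E'
from h import *
c=bot.camera("wrist")
im=c["img"][130:215,275:365,::-1]
g=np.clip(im.astype(float)*2.2,0,255).astype(np.uint8)
g=cv2.resize(g,None,fx=7,fy=7,interpolation=cv2.INTER_CUBIC)
# overlay predicted
def dr(P,col):
    uv=(proj(c,P)-[275,130]+.5)*7
    cv2.polylines(g,[uv.astype(np.int32)],True,col,1)
p=np.array([.4995,-.3215]);th=np.radians(38)
a=np.linspace(0,2*np.pi,60)
dr(np.c_[p[0]+.0305*np.cos(a),p[1]+.0305*np.sin(a),0*a],(0,255,0))
dr(np.c_[p[0]+.0285*np.cos(a),p[1]+.0285*np.sin(a),0*a+.026],(255,255,0))
u=np.array([np.cos(th),np.sin(th)]);v=np.array([-u[1],u[0]])
dr(np.array([[*(p+sx*.022*u+sy*.006*v),.05] for sx,sy in((1,1),(1,-1),(-1,-1),(-1,1))]),(0,0,255))
cv2.imwrite("pics/w2c.png",g); np.savez("w2",p=p)
g=im.astype(float).mean(2)
r=[r for r in bot.trace("cap",c)]
for q in r: 
  if abs(q["rect"][0]-319)<10: print(q["rect"])
E
```

```text
[319.4, 168.0, 51.1, 53.2]
```

View pics/w2c.png

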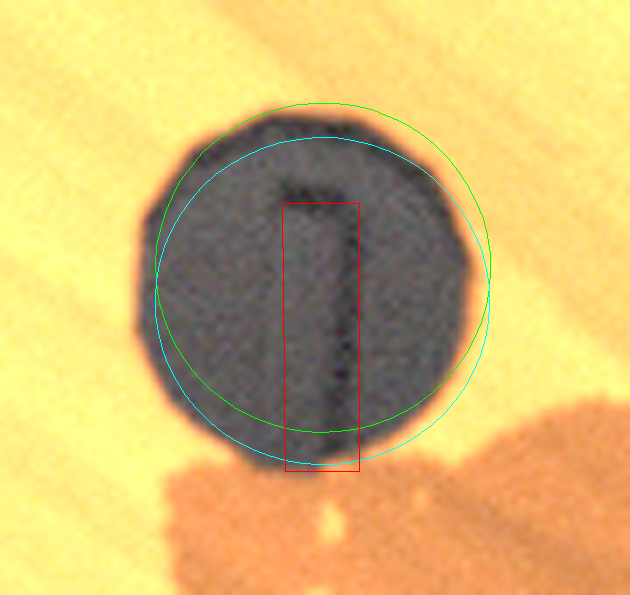

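```bash
cat >> h.py <<'E'
def capmask(c,p,th,z=0.,shape=(400,640)):
    m=np.zeros(shape,np.uint8);a=np.linspace(0,2*np.pi,72)
    def H(P):
        uv=proj(c,P); cv2.fillConvexPoly(m,np.round(cv2.convexHull(uv.astype(np.float32))*16).astype(np.int32),1,shift=4)
    H(np.vstack([np.c_[p[0]+r*np.cos(a),p[1]+r*np.sin(a),0*a+z+h] for r,h in((.0305,0),(.0305,.004),(.0285,.006),(.0285,.026))]))
    u=np.array([np.cos(th),np.sin(th)]);v=np.array([-u[1],u[0]])
    H(np.array([[*(p+sx*.022*u+sy*.006*v),h+z] for sx in(1,-1) for sy in(1,-1) for h in(.026,.05)]))
    return m
def fit(c,p0,th,z=0.,thr=60):
    from scipy.optimize import minimize
    g=c["img"].max(2).astype(float); uv=proj(c,[*p0,z+.02])[0].astype(int)
    w=np.zeros(g.shape,bool); w[max(0,uv[1]-55):uv[1]+55,max(0,uv[0]-55):uv[0]+55]=1
    obs=(g<thr)&w
    n,l,s,_=cv2.connectedComponentsWithStats(obs.astype(np.uint8)); 
    k=1+np.argmax(s[1:,4]); obs=l==k
    f=lambda q:(capmask(c,q[:2],th,z).astype(bool)^obs).sum()
    r=minimize(f,p0,method="Nelder-Mead",options=dict(initial_simplex=np.array(p0)+np.array([[0,0],[.004,0],[0,.004]]),xatol=1e-4))
    return r.x,r.fun,obs.sum()
E
python3 - <<'E'
from h import *
c=bot.camera("wrist");t=bot.camera("top")
for th in (30,38,45):
  print(th,fit(c,[.4995,-.3215],np.radians(th)),fit(t,[.4995,-.3215],np.radians(th)))
save(c,"x.png")
E
```

```text
30 (array([ 0.503  , -0.32275]), np.float64(264.0), np.int64(1810)) (array([ 0.50467578, -0.32430273]), np.float64(312.0), np.int64(528))
38 (array([ 0.50429611, -0.32307491]), np.float64(259.0), np.int64(1810)) (array([ 0.50467578, -0.32430273]), np.float64(312.0), np.int64(528))
45 (array([ 0.50295752, -0.32281323]), np.float64(262.0), np.int64(1810)) (array([ 0.50467578, -0.32430273]), np.float64(312.0), np.int64(528))
```

```bash
python3 - <<'E'
from h import *
c=bot.camera("wrist")
im=c["img"][130:215,275:365,::-1]
g=np.clip(im.astype(float)*2.2,0,255).astype(np.uint8)
for thr in (40,60,80,100):
    print(thr,[fit(c,[.501,-.3215],np.radians(38),thr=thr)])
p,_,_=fit(c,[.501,-.3215],np.radians(38),thr=80)
m=capmask(c,p,np.radians(38))[130:215,275:365]
ob=(c["img"].max(2)[130:215,275:365]<80)
g[...,1]=np.where(m>0,255,g[...,1]); g[...,2]=np.where(ob,255,0)
cv2.imwrite("pics/w2d.png",cv2.resize(g,None,fx=6,fy=6,interpolation=0))
E
```

```text
40 [(array([ 0.505 , -0.3195]), np.float64(1870.0), np.int64(193))]
60 [(array([ 0.5035 , -0.32225]), np.float64(264.0), np.int64(1811))]
80 [(array([ 0.50299609, -0.32295508]), np.float64(183.0), np.int64(1885))]
100 [(array([ 0.50311404, -0.32340712]), np.float64(116.0), np.int64(1961))]
```

View pics/w2d.png

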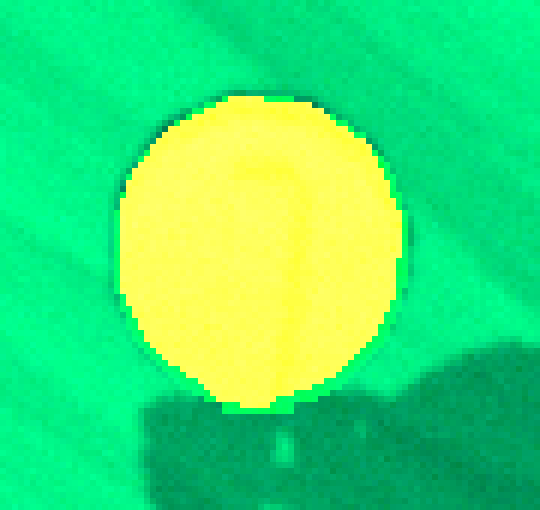

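```bash
python3 - <<'E'
from h import *
c=bot.camera("wrist")
p=np.array([.503,-.3232]); out=[]
for d in (36,42,48):
    im=c["img"][135:205,285:355,::-1]
    g=np.clip(im.astype(float)*3.5,0,255).astype(np.uint8)
    g=cv2.resize(g,None,fx=5,fy=5,interpolation=cv2.INTER_CUBIC); th=np.radians(d)
    u=np.array([np.cos(th),np.sin(th)]);v=np.array([-u[1],u[0]])
    for z,col in((.05,(0,0,255)),(.026,(255,0,0))):
        uv=(proj(c,np.array([[*(p+sx*.022*u+sy*.006*v),z] for sx,sy in((1,1),(1,-1),(-1,-1),(-1,1))]))-[285,135]+.5)*5
        cv2.polylines(g,[uv.astype(np.int32)],True,col,1)
    out.append(g)
g=np.hstack(out); cv2.imwrite("pics/w2e.png",g[:, :, :] if g.shape[1]<=800 else cv2.resize(g,None,fx=.76,fy=.76))
E
```

```text
(no output)
```

View pics/w2e.png

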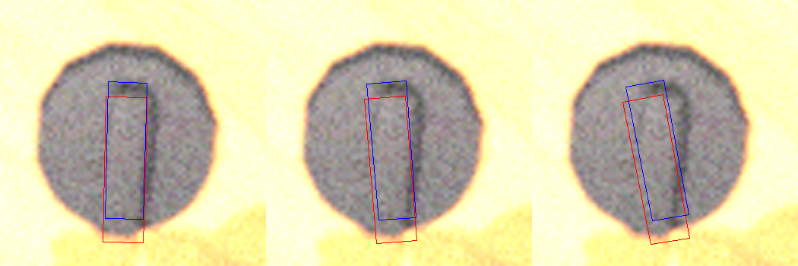

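```bash
python3 -m handwheel '[{"dx":-0.08,"dy":-0.23,"dz":1,"ax":0,"ay":0,"az":0.4},{"dx":0,"dy":0,"dz":1,"ax":0,"ay":0,"az":0},{"dx":0,"dy":0,"dz":1,"ax":0,"ay":0,"az":0},{"dx":0,"dy":0,"dz":0.6,"ax":0,"ay":0,"az":0},{"dx":0,"dy":0,"dz":0,"ax":0,"ay":0,"az":0},{"dx":0,"dy":0,"dz":0,"ax":0,"ay":0,"az":0}]'
python3 - <<'E'
from h import *
st();c=bot.camera("wrist"); save(c,"w3.png")
for thr in (80,100):print(fit(c,[.503,-.323],np.radians(34),thr=thr))
p,_,_=fit(c,[.503,-.323],np.radians(34),thr=90);print(p)
out=[]; o=(proj(c,[*p,.02])[0]-55).astype(int);o[1]=max(o[1],0)
for d in (30,34,38):
    im=c["img"][o[1]:o[1]+110,o[0]:o[0]+110,::-1]
    g=np.clip(im.astype(float)*3.5,0,255).astype(np.uint8)
    g=cv2.resize(g,None,fx=5,fy=5,interpolation=cv2.INTER_CUBIC); th=np.radians(d)
    u=np.array([np.cos(th),np.sin(th)]);v=np.array([-u[1],u[0]])
    for z,col in((.05,(0,0,255)),(.026,(255,0,0))):
        uv=(proj(c,np.array([[*(p+sx*.022*u+sy*.006*v),z] for sx,sy in((1,1),(1,-1),(-1,-1),(-1,1))]))-o+.5)*5
        cv2.polylines(g,[uv.astype(np.int32)],True,col,1)
    out.append(g)
g=np.hstack(out); cv2.imwrite("pics/w3e.png",cv2.resize(g,None,fx=800/g.shape[1],fy=800/g.shape[1],interpolation=cv2.INTER_AREA))
E
```

```text
clock: 5.4
eef_pos: [0.5031, -0.3233, 0.1606]
tool_rot: [-0.296, 0.955, 0.0, -0.0]
ft_force: [0.4, -0.5, -0.3]
grip_width: 0.0856
t 5.40 pos [ 0.5031 -0.3233  0.1606] yaw x -145.6 z [-0.  0. -1.] j [-0.57  0.48  0.12  1.21  0.   -1.17] F [ 0.4 -0.5 -0.3] T [-0.04 -0.03 -0.01] w 0.0856
(array([ 0.5021629 , -0.32439197]), np.float64(210.0), np.int64(3352))
(array([ 0.50278452, -0.32393536]), np.float64(107.0), np.int64(3468))
[ 0.5028262  -0.32391937]
```

View pics/w3e.png

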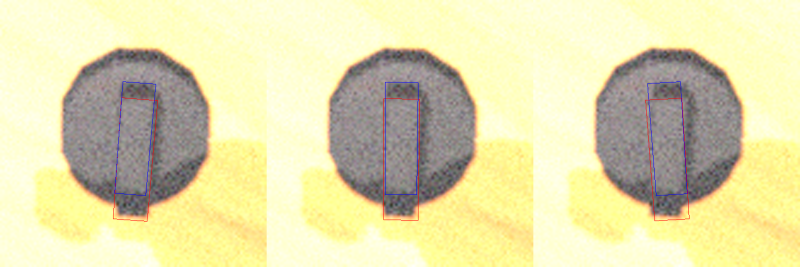

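View pics/w3.png

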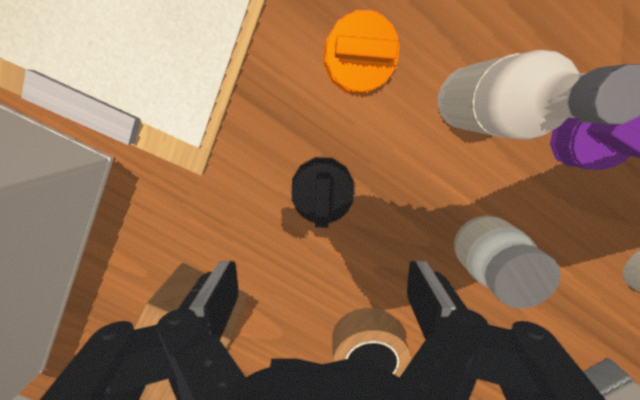

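```bash
python3 -m handwheel '[{"dx":0.02,"dy":-0.01,"dz":1,"ax":0,"ay":0,"az":0},{"dx":0,"dy":0,"dz":1,"ax":0,"ay":0,"az":0},{"dx":0,"dy":0,"dz":1,"ax":0,"ay":0,"az":0},{"dx":0,"dy":0,"dz":1,"ax":0,"ay":0,"az":0},{"dx":0,"dy":0,"dz":0.48,"ax":0,"ay":0,"az":0},{"dx":0,"dy":0,"dz":0,"ax":0,"ay":0,"az":0}]'
python3 -m handwheel '[{"dx":0,"dy":0,"dz":0,"ax":0,"ay":0,"az":0},{"dx":0,"dy":0,"dz":0,"ax":0,"ay":0,"az":0},{"dx":0,"dy":0,"dz":0,"ax":0,"ay":0,"az":0},{"dx":0,"dy":0,"dz":0,"ax":0,"ay":0,"az":0},{"dx":0,"dy":0,"dz":0,"ax":0,"ay":0,"az":0},{"dx":0,"dy":0,"dz":0,"ax":0,"ay":0,"az":0},{"dx":0,"dy":0,"dz":0,"ax":0,"ay":0,"az":0},{"dx":0,"dy":0,"dz":0,"ax":0,"ay":0,"az":0}]' -1
python3 - <<'E'
from h import *
st();c=bot.camera("wrist"); save(c,"w4.png")
E
```

```text
clock: 6.05
eef_pos: [0.5022, -0.3233, 0.0475]
tool_rot: [-0.296, 0.955, 0.001, -0.001]
ft_force: [0.1, -0.5, 0.4]
grip_width: 0.0854
clock: 6.85
eef_pos: [0.5031, -0.3239, 0.049]
tool_rot: [-0.296, 0.955, -0.0, 0.0]
ft_force: [-1.1, 1.0, 5.1]
grip_width: 0.0105
t 6.85 pos [ 0.5031 -0.3239  0.049 ] yaw x -145.6 z [ 0.001 -0.001 -1.   ] j [-0.57  0.58 -0.02  0.96  0.   -1.17] F [-1.1  1.   5.1] T [ 0.12  0.13 -0.03] w 0.0105
```

View pics/w4.png

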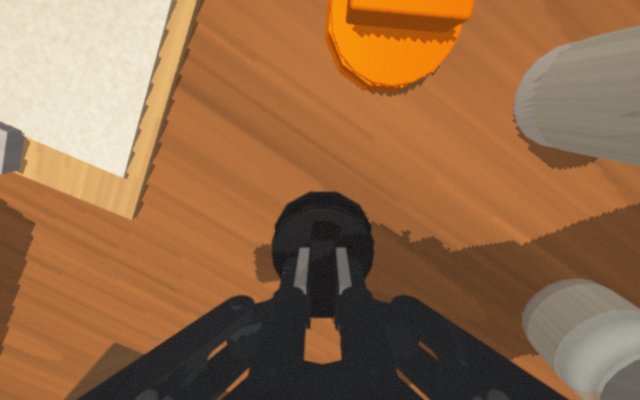

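```bash
python3 -m handwheel '[{"dx":0,"dy":0,"dz":-0.5,"ax":0,"ay":0,"az":0},{"dx":0,"dy":0,"dz":-1,"ax":0,"ay":0,"az":0},{"dx":0,"dy":0,"dz":-1,"ax":0,"ay":0,"az":0},{"dx":0,"dy":0,"dz":-1,"ax":0,"ay":0,"az":0},{"dx":0,"dy":0,"dz":-1,"ax":0,"ay":0,"az":0},{"dx":0,"dy":0,"dz":-1,"ax":0,"ay":0,"az":0},{"dx":0,"dy":0,"dz":-1,"ax":0,"ay":0,"az":0},{"dx":0,"dy":0,"dz":-0.5,"ax":0,"ay":0,"az":0},{"dx":-0.5,"dy":0.45,"dz":-0.5,"ax":0,"ay":0,"az":0},{"dx":-0.8,"dy":0.75,"dz":0,"ax":0,"ay":0,"az":0},{"dx":-1,"dy":0.95,"dz":0,"ax":0,"ay":0,"az":0},{"dx":-1,"dy":0.95,"dz":0,"ax":0,"ay":0,"az":0}]'
python3 -m handwheel '[{"dx":-1,"dy":0.95,"dz":0,"ax":0,"ay":0,"az":0},{"dx":-1,"dy":0.95,"dz":0,"ax":0,"ay":0,"az":0},{"dx":-1,"dy":0.95,"dz":0,"ax":0,"ay":0,"az":0},{"dx":-1,"dy":0.95,"dz":0,"ax":0,"ay":0,"az":0},{"dx":-1,"dy":0.95,"dz":0,"ax":0,"ay":0,"az":0},{"dx":-1,"dy":0.95,"dz":0,"ax":0,"ay":0,"az":0},{"dx":-1,"dy":0.95,"dz":0,"ax":0,"ay":0,"az":0},{"dx":-1,"dy":0.95,"dz":0,"ax":0,"ay":0,"az":0},{"dx":-1,"dy":0.95,"dz":0,"ax":0,"ay":0,"az":0},{"dx":-1,"dy":0.95,"dz":0,"ax":0,"ay":0,"az":0},{"dx":-0.8,"dy":0.75,"dz":0,"ax":0,"ay":0,"az":0},{"dx":-0.2,"dy":0.2,"dz":0,"ax":0,"ay":0,"az":0}]'
python3 -m handwheel '[{"dx":0,"dy":0,"dz":0,"ax":0,"ay":0,"az":0},{"dx":0,"dy":0,"dz":0,"ax":0,"ay":0,"az":0}]'
python3 - <<'E'
from h import *
st();c=bot.camera("wrist"); save(c,"w5.png")
E
```

```text
clock: 8.1
eef_pos: [0.5266, -0.2112, 0.235]
tool_rot: [-0.295, 0.955, 0.001, -0.001]
ft_force: [0.0, 0.0, -1.3]
grip_width: 0.011
clock: 9.3
eef_pos: [0.6056, 0.1616, 0.2344]
tool_rot: [-0.298, 0.955, 0.001, -0.001]
ft_force: [-0.0, -0.2, -2.3]
grip_width: 0.0106
clock: 9.5
eef_pos: [0.6058, 0.1573, 0.2352]
tool_rot: [-0.296, 0.955, -0.0, -0.001]
ft_force: [0.7, -0.1, -1.2]
grip_width: 0.0104
t 9.50 pos [0.6058 0.1573 0.2352] yaw x -145.6 z [-0.002 -0.001 -1.   ] j [ 0.25  0.5   0.35  1.42 -0.   -0.35] F [ 0.7 -0.1 -1.2] T [-0.03 -0.01  0.01] w 0.0104
```

View pics/w5.png

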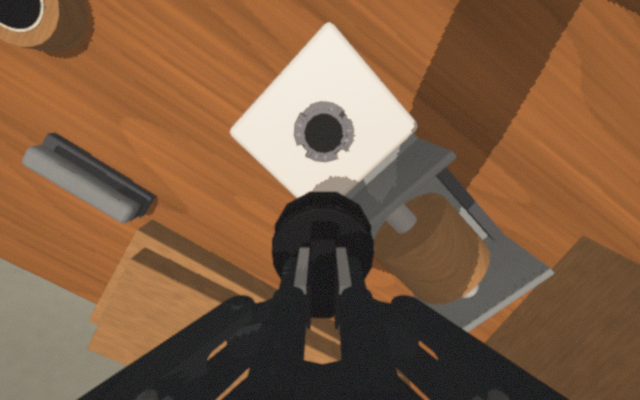

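```bash
python3 - <<'E'
from h import *
c=bot.camera("wrist"); o=np.array([285,95])
im=c["img"][95:170,285:360,::-1]
k=8;g=cv2.resize(im,None,fx=k,fy=k,interpolation=cv2.INTER_CUBIC)
# grey flange segmentation: on white tank; fit
gray=c["img"].min(2); m=np.zeros(gray.shape,np.uint8); m[95:170,285:360]=(gray[95:170,285:360]<175)
n,l,s,ce=cv2.connectedComponentsWithStats(m); k0=l[132,323]; ob=(l==k0)
cn=max(cv2.findContours(ob.astype(np.uint8),cv2.RETR_EXTERNAL,cv2.CHAIN_APPROX_NONE)[0],key=len)[:,0].astype(float)
W=np.array([atz(c,*q,.109)[:2] for q in cn])
from scipy.optimize import least_squares
f=lambda q:np.hypot(W[:,0]-q[0],W[:,1]-q[1])-q[2]
r=least_squares(f,[.557,.1235,.0245],loss="soft_l1",f_scale=.0005).x
r2=least_squares(lambda q:f([*q,.0245]),[.557,.1235],loss="soft_l1",f_scale=.0005).x
print(r,r2,ob.sum())
a=np.linspace(0,2*np.pi,80)
uv=(proj(c,np.c_[r[0]+.0245*np.cos(a),r[1]+.0245*np.sin(a),0*a+.109])-o+.5)*k
cv2.polylines(g,[uv.astype(np.int32)],True,(0,255,0),1)
for d in range(0,360,30):
    t=np.radians(d); q=(proj(c,[r[0]+.03*np.cos(t),r[1]+.03*np.sin(t),.109])[0]-o+.5)*k
    cv2.putText(g,str(d),tuple(int(x) for x in q-[12,-5]),0,.5,(0,0,255),1)
cv2.imwrite("pics/w5c.png",g)
# cap overlay
ob=bot.get_obs();P=ob["eef_pos"]
im=c["img"][170:330,260:390,::-1]; g=np.clip(im.astype(float)*3.5,0,255).astype(np.uint8); g=cv2.resize(g,None,fx=4,fy=4,interpolation=cv2.INTER_CUBIC)
z0=P[2]-.049; th=np.radians(34.4)
for rr,h,col in((.0305,0,(0,255,0)),(.0285,.026,(255,255,0))):
    uv=(proj(c,np.c_[P[0]+rr*np.cos(a),P[1]+rr*np.sin(a),0*a+z0+h])-[260,170]+.5)*4
    cv2.polylines(g,[uv.astype(np.int32)],True,col,1)
cv2.imwrite("pics/w5d.png",g)
E
```

```text
[0.55776634 0.12536943 0.02402782] [0.5577657  0.12543525] 2785
```

View pics/w5c.png

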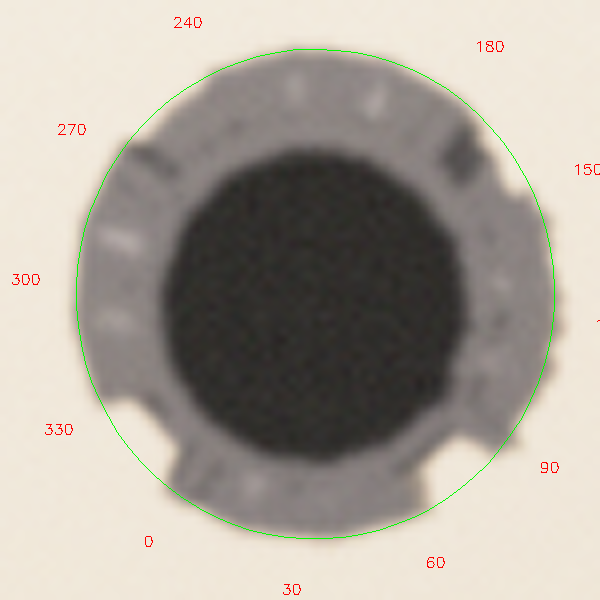

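View pics/w5d.png

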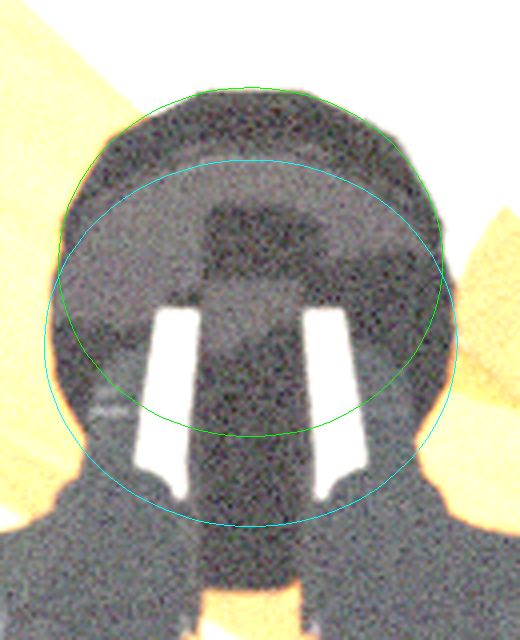

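```bash
python3 -m handwheel '[{"dx":0.77,"dy":0.01,"dz":0,"ax":0,"ay":0,"az":0},{"dx":0.77,"dy":0.01,"dz":0,"ax":0,"ay":0,"az":0},{"dx":0.77,"dy":0.015,"dz":0,"ax":0,"ay":0,"az":0},{"dx":0,"dy":0,"dz":1,"ax":0,"ay":0,"az":0},{"dx":0,"dy":0,"dz":1,"ax":0,"ay":0,"az":0},{"dx":0,"dy":0,"dz":0.6,"ax":0,"ay":0,"az":0},{"dx":0,"dy":0,"dz":0,"ax":0,"ay":0,"az":0},{"dx":0,"dy":0,"dz":0,"ax":0,"ay":0,"az":0}]'
cat >> h.py <<'E'
def avg(n=5):
    L=[]
    for i in range(n):
        bot.camera("top"); o=bot.get_obs(); L.append(np.r_[o["eef_pos"],o["ft_force"],o["ft_torque"]])
    L=np.array(L); print("pos",L[:,:3].mean(0).round(5),"F",L[:,3:6].mean(0).round(2),"T",L[:,6:].mean(0).round(3),"std",L.std(0).round(4)[:4])
E
python3 - <<'E'
from h import *
avg(4); st(); c=bot.camera("scene"); save(c,"s6.png",(350,150,470,260),6); c=bot.camera("wrist"); save(c,"w6.png")
E
```

```text
clock: 10.4
eef_pos: [0.5584, 0.125, 0.1713]
tool_rot: [-0.295, 0.956, -0.0, 0.0]
ft_force: [-0.1, 0.1, -0.8]
grip_width: 0.011
pos [0.55913 0.12561 0.1722 ] F [ 0.03  0.37 -1.69] T [ 0.    -0.001 -0.01 ] std [1.000e-04 2.000e-04 1.000e-04 5.648e-01]
t 10.60 pos [0.5591 0.1258 0.1722] yaw x -145.6 z [ 0.002  0.001 -1.   ] j [ 0.22  0.43  0.06  1.2  -0.   -0.38] F [ 0.3 -0.8 -1.8] T [ 0.04 -0.04  0.05] w 0.0102
```

View pics/s6.png

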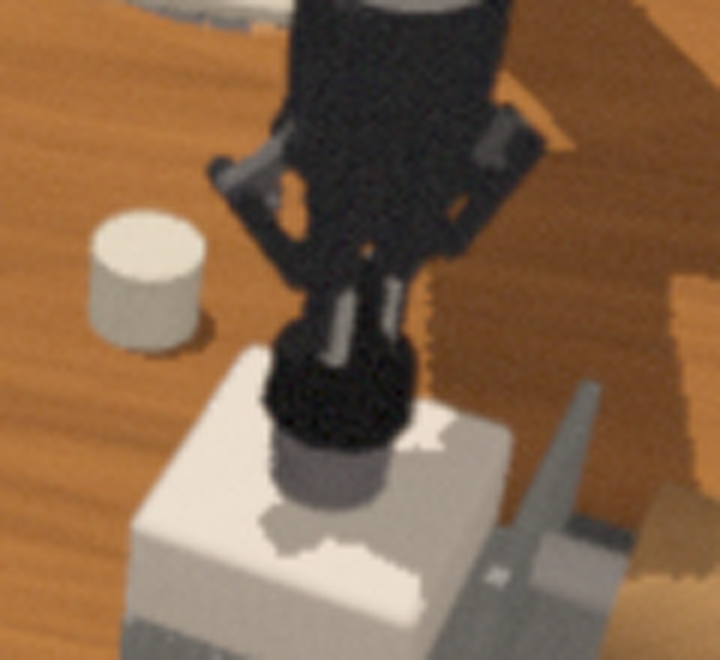

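View pics/w6.png

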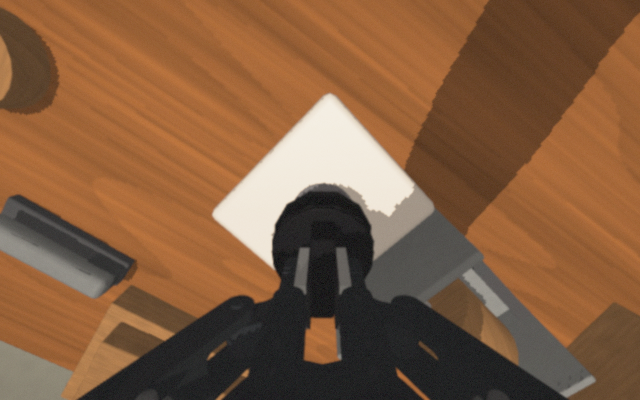

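```bash
python3 -m handwheel '[{"dx":0.05,"dy":0.025,"dz":0,"ax":0,"ay":0,"az":0},{"dx":0,"dy":0,"dz":0,"ax":0,"ay":0,"az":0},{"dx":0,"dy":0,"dz":0,"ax":0,"ay":0,"az":0}]'
python3 - <<'E'
from h import *
avg(3);P=bot.get_obs()["eef_pos"];a=np.linspace(0,2*np.pi,80)
for nm,o in(("scene",[380,180]),("wrist",[260,140])):
    c=bot.camera(nm);k=9 if nm=="scene" else 5; w=70 if nm=="scene" else 130
    g=cv2.resize(np.clip(c["img"][o[1]:o[1]+w,o[0]:o[0]+w,::-1].astype(float)*1.5,0,255).astype(np.uint8),None,fx=k,fy=k,interpolation=cv2.INTER_CUBIC)
    def cir(p,r,z,col):
        uv=(proj(c,np.c_[p[0]+r*np.cos(a),p[1]+r*np.sin(a),0*a+z])-o+.5)*k
        cv2.polylines(g,[uv.astype(np.int32)],True,col,1)
    N=(.5577,.1254)
    cir(P,.0305,P[2]-.049,(0,255,0));cir(P,.0285,P[2]-.023,(255,255,0))
    cir(N,.0225,.085,(0,0,255));cir(N,.0245,.109,(255,0,255))
    cv2.imwrite("pics/o_%s.png"%nm,g)
E
```

```text
clock: 11.0
eef_pos: [0.5568, 0.1257, 0.1709]
tool_rot: [-0.296, 0.955, -0.0, -0.0]
ft_force: [-0.9, -0.4, -1.4]
grip_width: 0.0105
pos [0.55688 0.12574 0.17081] F [ 0.33 -0.18 -1.44] T [0.002 0.011 0.037] std [0.     0.     0.     0.1034]
```

View pics/o_scene.png

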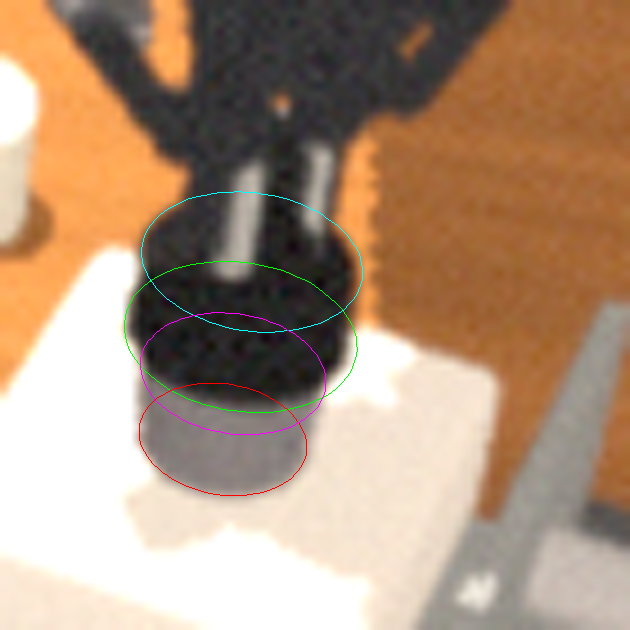

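View pics/o_wrist.png

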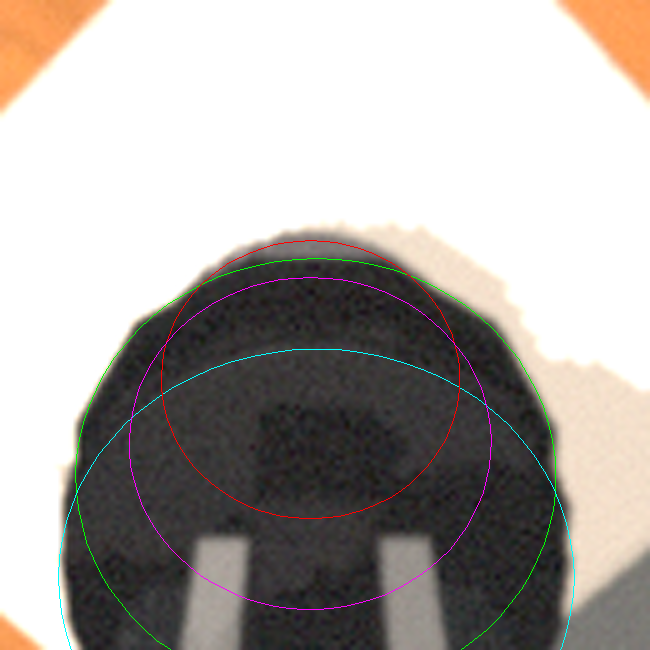

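```bash
python3 -m handwheel '[{"dx":-0.02,"dy":-0.015,"dz":0.4,"ax":0,"ay":0,"az":0},{"dx":0,"dy":0,"dz":0.1,"ax":0,"ay":0,"az":0},{"dx":0,"dy":0,"dz":0,"ax":0,"ay":0,"az":0}]'; python3 -m handwheel '[{"dx":0,"dy":0,"dz":0.06,"ax":0,"ay":0,"az":0},{"dx":0,"dy":0,"dz":0,"ax":0,"ay":0,"az":0}]'
python3 -m handwheel '[{"dx":0,"dy":0,"dz":0.04,"ax":0,"ay":0,"az":0},{"dx":0,"dy":0,"dz":0,"ax":0,"ay":0,"az":0}]'
```

```text
clock: 11.55
eef_pos: [0.557, 0.1255, 0.1572]
tool_rot: [-0.296, 0.955, 0.0, -0.001]
ft_force: [0.9, -0.2, -1.9]
grip_width: 0.0105
clock: 11.75
eef_pos: [0.5574, 0.1257, 0.1566]
tool_rot: [-0.296, 0.955, 0.0, -0.0]
ft_force: [-0.1, 0.1, -1.5]
grip_width: 0.0109
clock: 11.95
eef_pos: [0.5575, 0.1256, 0.1558]
tool_rot: [-0.296, 0.955, -0.0, 0.0]
ft_force: [0.1, -0.3, -1.9]
grip_width: 0.0106
```

```bash
for i in 1; do python3 -m handwheel '[{"dx":0,"dy":0,"dz":0.04,"ax":0,"ay":0,"az":0},{"dx":0,"dy":0,"dz":0,"ax":0,"ay":0,"az":0}]'|grep -E "pos|force"
python3 -m handwheel '[{"dx":0,"dy":0,"dz":0.04,"ax":0,"ay":0,"az":0},{"dx":0,"dy":0,"dz":0,"ax":0,"ay":0,"az":0}]'|grep -E "pos|force"; done
```

```text
eef_pos: [0.5575, 0.1256, 0.1547]
ft_force: [-0.1, 0.0, -1.2]
eef_pos: [0.5574, 0.1256, 0.1537]
ft_force: [-0.8, -0.0, -1.6]
```

```bash
python3 -m handwheel '[{"dx":0,"dy":0,"dz":0.04,"ax":0,"ay":0,"az":0},{"dx":0,"dy":0,"dz":0,"ax":0,"ay":0,"az":0}]'|grep -E "pos|force"
python3 -m handwheel '[{"dx":0,"dy":0,"dz":0.02,"ax":0,"ay":0,"az":0},{"dx":0,"dy":0,"dz":0,"ax":0,"ay":0,"az":0}]'|grep -E "pos|force"
```

```text
eef_pos: [0.5576, 0.1257, 0.1531]
ft_force: [0.0, -0.3, -1.6]
eef_pos: [0.5577, 0.1257, 0.1529]
ft_force: [-1.7, -1.3, 3.4]
```

```bash

python3 -m handwheel '[{"dx":0,"dy":0,"dz":0,"ax":0,"ay":0,"az":-0.6},{"dx":0,"dy":0,"dz":0,"ax":0,"ay":0,"az":0}]'>/dev/null; python3 -c "from h import *;st()"
python3 -m handwheel '[{"dx":0,"dy":0,"dz":0,"ax":0,"ay":0,"az":-0.6},{"dx":0,"dy":0,"dz":0,"ax":0,"ay":0,"az":0}]'>/dev/null; python3 -c "from h import *;st()"
```

```text
t 12.95 pos [0.5581 0.1258 0.153 ] yaw x -140.5 z [ 0.002  0.    -1.   ] j [ 0.22  0.44  0.03  1.16 -0.   -0.47] F [ 0.7 -0.2  3.5] T [-0.02  0.03  0.1 ] w 0.0106
t 13.15 pos [0.5581 0.1258 0.1529] yaw x -135.4 z [ 0.002  0.    -1.   ] j [ 0.22  0.44  0.03  1.16 -0.   -0.56] F [-0.1  0.1  3.5] T [ 0.   -0.    0.05] w 0.0104
```

Contact is steady at about 5 N net, so I'll keep turning backward in small steps.

```bash

python3 -m handwheel '[{"dx":0,"dy":0,"dz":0,"ax":0,"ay":0,"az":-0.6},{"dx":0,"dy":0,"dz":0,"ax":0,"ay":0,"az":0}]'>/dev/null; python3 -c "from h import *;st()"
python3 -m handwheel '[{"dx":0,"dy":0,"dz":0,"ax":0,"ay":0,"az":-0.6},{"dx":0,"dy":0,"dz":0,"ax":0,"ay":0,"az":0}]'>/dev/null; python3 -c "from h import *;st()"
```

```text
t 13.35 pos [0.5581 0.1258 0.1529] yaw x -130.3 z [ 0.002  0.    -1.   ] j [ 0.22  0.44  0.03  1.16  0.   -0.65] F [0.2 0.3 3.8] T [ 0.   -0.    0.07] w 0.0108
t 13.55 pos [0.558  0.1258 0.1529] yaw x -125.2 z [ 0.001  0.    -1.   ] j [ 0.22  0.44  0.03  1.16 -0.   -0.74] F [0.4 0.6 5. ] T [ 0.   -0.02  0.11] w 0.0109
```

```bash

python3 -m handwheel '[{"dx":0,"dy":0,"dz":0,"ax":0,"ay":0,"az":-0.6},{"dx":0,"dy":0,"dz":0,"ax":0,"ay":0,"az":0}]'>/dev/null; python3 -c "from h import *;st()"
```

```text
t 13.75 pos [0.558  0.1257 0.1529] yaw x -120.0 z [ 0.001  0.    -1.   ] j [ 0.22  0.44  0.03  1.16 -0.   -0.83] F [-0.8  0.4  6.1] T [-0.02 -0.01  0.09] w 0.0106
```

```bash

python3 -m handwheel '[{"dx":0,"dy":0,"dz":0,"ax":0,"ay":0,"az":-0.4},{"dx":0,"dy":0,"dz":0,"ax":0,"ay":0,"az":0}]'>/dev/null; python3 -c "from h import *;st()"
```

```text
t 13.95 pos [0.5578 0.1257 0.1524] yaw x -116.6 z [ 0.001  0.    -1.   ] j [ 0.22  0.44  0.03  1.16  0.   -0.88] F [0.8 0.2 3.7] T [ 0.06 -0.11  0.16] w 0.0105
```

```bash

python3 -m handwheel '[{"dx":0,"dy":0,"dz":0,"ax":0,"ay":0,"az":-0.4},{"dx":0,"dy":0,"dz":0,"ax":0,"ay":0,"az":0}]'>/dev/null; python3 -c "from h import *;st()"
```

```text
t 14.15 pos [0.5572 0.1259 0.1515] yaw x -113.1 z [-0.001  0.    -1.   ] j [ 0.22  0.44  0.03  1.16  0.   -0.94] F [ 1.6  1.8 -1.4] T [ 0.26 -0.37  0.1 ] w 0.0104
```

```bash

python3 -m handwheel '[{"dx":0,"dy":0,"dz":0,"ax":0,"ay":0,"az":-0.4},{"dx":0,"dy":0,"dz":0,"ax":0,"ay":0,"az":0}]'>/dev/null; python3 -c "from h import *;st()"
```

```text
t 14.35 pos [0.5568 0.1256 0.1512] yaw x -109.7 z [-0.002 -0.    -1.   ] j [ 0.22  0.44  0.03  1.16  0.   -1.01] F [ 0.5 -0.1 -1.8] T [ 0.12 -0.11 -0.03] w 0.0110
```

```bash

python3 -m handwheel '[{"dx":0,"dy":0,"dz":0.1,"ax":0,"ay":0,"az":-0.2},{"dx":0,"dy":0,"dz":0,"ax":0,"ay":0,"az":0}]'>/dev/null; python3 -c "from h import *;st()"
```

```text
t 14.55 pos [0.5569 0.1255 0.1488] yaw x -108.0 z [-0.002 -0.    -1.   ] j [ 0.22  0.44  0.02  1.15  0.   -1.04] F [-0.2  0.2 -2.4] T [ 0.11 -0.14 -0.02] w 0.0105
```

```bash

python3 -m handwheel '[{"dx":0,"dy":0,"dz":0.08,"ax":0,"ay":0,"az":0},{"dx":0,"dy":0,"dz":0,"ax":0,"ay":0,"az":0}]'>/dev/null; python3 -c "from h import *;st()"
```

```text
t 14.75 pos [0.557  0.1255 0.1472] yaw x -107.9 z [-0.001 -0.    -1.   ] j [ 0.22  0.44  0.02  1.15 -0.   -1.04] F [ 0.   0.1 -0.7] T [ 0.03 -0.05  0.04] w 0.0107
```

```bash

python3 -m handwheel '[{"dx":0,"dy":0,"dz":0.06,"ax":0,"ay":0,"az":0},{"dx":0,"dy":0,"dz":0,"ax":0,"ay":0,"az":0}]'>/dev/null; python3 -c "from h import *;st()"
```

```text
t 14.95 pos [0.5573 0.1256 0.146 ] yaw x -107.8 z [-0.001 -0.    -1.   ] j [ 0.22  0.44  0.02  1.15 -0.   -1.04] F [ 0.8  0.1 -1.8] T [0.02 0.03 0.  ] w 0.0105
```

```bash

python3 -m handwheel '[{"dx":0,"dy":0,"dz":0.04,"ax":0,"ay":0,"az":0},{"dx":0,"dy":0,"dz":0,"ax":0,"ay":0,"az":0}]'>/dev/null; python3 -c "from h import *;st()"
```

```text
t 15.15 pos [0.5574 0.1256 0.1452] yaw x -107.8 z [-0. -0. -1.] j [ 0.22  0.44  0.02  1.14  0.   -1.04] F [-0.2  0.8 -1.5] T [ 0.04 -0.02 -0.02] w 0.0107
```

```bash

python3 -m handwheel '[{"dx":0,"dy":0,"dz":0.04,"ax":0,"ay":0,"az":0},{"dx":0,"dy":0,"dz":0,"ax":0,"ay":0,"az":0}]'>/dev/null; python3 -c "from h import *;st()"
```

```text
t 15.35 pos [0.5576 0.1256 0.1446] yaw x -107.8 z [ 0.  0. -1.] j [ 0.22  0.44  0.02  1.14 -0.   -1.04] F [-1.1  0.   0.2] T [-0.08  0.22 -0.01] w 0.0107
```

```bash

python3 -m handwheel '[{"dx":0,"dy":0,"dz":0.02,"ax":0,"ay":0,"az":0.6},{"dx":0,"dy":0,"dz":0,"ax":0,"ay":0,"az":0}]'>/dev/null; python3 -c "from h import *;st()
c=bot.camera('scene'); save(c,'s7.png',(350,150,470,260),6)"
```

```text
t 15.55 pos [0.5579 0.1257 0.1443] yaw x -113.0 z [ 0.001  0.    -1.   ] j [ 0.22  0.44  0.02  1.14 -0.   -0.95] F [-0.1 -0.2  0.8] T [-0.02  0.04 -0.05] w 0.0107
```

View pics/s7.png

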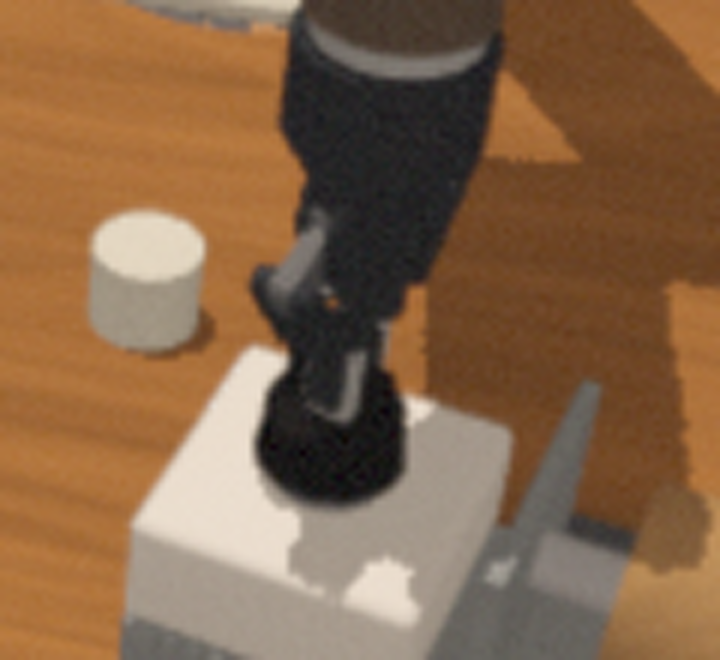

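The cap has dropped over the neck, with its rim near the tank top and light disc contact. Now I'll screw it forward, following it down.

```bash

python3 -m handwheel '[{"dx":0,"dy":0,"dz":0.02,"ax":0,"ay":0,"az":0.6},{"dx":0,"dy":0,"dz":0,"ax":0,"ay":0,"az":0}]'>/dev/null; python3 -c "from h import *;st()"
```

```text
t 15.80 pos [0.558  0.1257 0.1438] yaw x -118.0 z [ 0.001  0.    -1.   ] j [ 0.22  0.45  0.01  1.14 -0.   -0.86] F [ 0.2 -0.2  2.2] T [-0.01 -0.03 -0.06] w 0.0105
```

```bash

python3 -m handwheel '[{"dx":0,"dy":0,"dz":0.02,"ax":0,"ay":0,"az":0.6},{"dx":0,"dy":0,"dz":0,"ax":0,"ay":0,"az":0}]'>/dev/null; python3 -c "from h import *;st()"
```

```text
t 16.00 pos [0.558  0.1258 0.1433] yaw x -123.1 z [ 0.001  0.    -1.   ] j [ 0.22  0.45  0.01  1.14 -0.   -0.77] F [0.2 0.8 2.4] T [-0.01 -0.02 -0.01] w 0.0109
```

```bash

python3 -m handwheel '[{"dx":0,"dy":0,"dz":0.02,"ax":0,"ay":0,"az":0.6},{"dx":0,"dy":0,"dz":0,"ax":0,"ay":0,"az":0}]'>/dev/null; python3 -c "from h import *;st()"
```

```text
t 16.20 pos [0.558  0.1257 0.1428] yaw x -128.2 z [ 0.001  0.    -1.   ] j [ 0.22  0.45  0.01  1.14 -0.   -0.68] F [0.  0.3 2.6] T [-0.01 -0.06 -0.01] w 0.0105
```

```bash

python3 -m handwheel '[{"dx":0,"dy":0,"dz":0.02,"ax":0,"ay":0,"az":0.6},{"dx":0,"dy":0,"dz":0,"ax":0,"ay":0,"az":0}]'>/dev/null; python3 -c "from h import *;st()"
```

```text
t 16.40 pos [0.558  0.1257 0.1423] yaw x -133.4 z [ 0.001  0.    -1.   ] j [ 0.22  0.45  0.01  1.14 -0.   -0.59] F [1.4 0.1 3.3] T [-0.01 -0.13 -0.01] w 0.0105
```

```bash

python3 -m handwheel '[{"dx":0,"dy":0,"dz":0.015,"ax":0,"ay":0,"az":0.6},{"dx":0,"dy":0,"dz":0,"ax":0,"ay":0,"az":0}]'>/dev/null; python3 -c "from h import *;st()"
```

```text
t 16.60 pos [0.558  0.1257 0.1419] yaw x -138.5 z [ 0.001  0.    -1.   ] j [ 0.22  0.45  0.01  1.13 -0.   -0.5 ] F [ 0.5 -0.7  3.5] T [ 0.03 -0.11 -0.  ] w 0.0102
```

```bash

python3 -m handwheel '[{"dx":0,"dy":0,"dz":0.015,"ax":0,"ay":0,"az":0.6},{"dx":0,"dy":0,"dz":0,"ax":0,"ay":0,"az":0}]'>/dev/null; python3 -c "from h import *;st()"
```

```text
t 16.80 pos [0.5579 0.1257 0.1415] yaw x -143.7 z [ 0.001  0.    -1.   ] j [ 0.22  0.45  0.01  1.13 -0.   -0.41] F [ 0.9 -0.8  6. ] T [-0.06 -0.08 -0.04] w 0.0107
```

```bash

python3 -m handwheel '[{"dx":0,"dy":0,"dz":0.015,"ax":0,"ay":0,"az":0.6},{"dx":0,"dy":0,"dz":0,"ax":0,"ay":0,"az":0}]'>/dev/null; python3 -c "from h import *;st()"
```

```text
t 17.00 pos [0.5579 0.1257 0.1411] yaw x -148.8 z [ 0.001  0.    -1.   ] j [ 0.22  0.45  0.01  1.13 -0.   -0.32] F [ 0.7 -0.   5.4] T [-0.09 -0.11 -0.03] w 0.0110
```

```bash

python3 -m handwheel '[{"dx":0,"dy":0,"dz":0.01,"ax":0,"ay":0,"az":0.6},{"dx":0,"dy":0,"dz":0,"ax":0,"ay":0,"az":0}]'>/dev/null; python3 -c "from h import *;st()"
```

```text
t 17.20 pos [0.5579 0.1257 0.1409] yaw x -154.0 z [ 0.001  0.    -1.   ] j [ 0.22  0.45  0.01  1.13 -0.   -0.23] F [ 0.7 -0.4  4.8] T [-0.08 -0.02 -0.03] w 0.0102
```

```bash

python3 -m handwheel '[{"dx":0,"dy":0,"dz":0,"ax":0,"ay":0,"az":0.4},{"dx":0,"dy":0,"dz":0,"ax":0,"ay":0,"az":0}]'>/dev/null; python3 -c "from h import *;st()"
```

```text
t 17.40 pos [0.5579 0.1257 0.1409] yaw x -157.4 z [ 0.001  0.    -1.   ] j [ 0.22  0.45  0.01  1.13 -0.   -0.17] F [ 0.2 -0.6  5.5] T [-0.02 -0.09 -0.04] w 0.0106
```

```bash

python3 -m handwheel '[{"dx":0,"dy":0,"dz":0,"ax":0,"ay":0,"az":0.4},{"dx":0,"dy":0,"dz":0,"ax":0,"ay":0,"az":0}]'>/dev/null; python3 -c "from h import *;st()"
```

```text
t 17.60 pos [0.5579 0.1257 0.1409] yaw x -160.8 z [ 0.001  0.    -1.   ] j [ 0.22  0.45  0.01  1.13 -0.   -0.11] F [ 0.3 -0.6  4.3] T [-0.01 -0.08 -0.01] w 0.0102
```

```bash

python3 -m handwheel '[{"dx":0,"dy":0,"dz":0,"ax":0,"ay":0,"az":0.4},{"dx":0,"dy":0,"dz":0,"ax":0,"ay":0,"az":0}]'>/dev/null; python3 -c "from h import *;st()"
```

```text
t 17.80 pos [0.5578 0.1257 0.1409] yaw x -164.2 z [ 0.001  0.    -1.   ] j [ 0.22  0.45  0.01  1.13 -0.   -0.05] F [ 0.4 -0.6  5.2] T [-0.08 -0.06 -0.01] w 0.0109
```

Turning is nearly torque-free, so I'll go on toward the end stop and watch Tz.

```bash

python3 -m handwheel '[{"dx":0,"dy":0,"dz":0,"ax":0,"ay":0,"az":0.3},{"dx":0,"dy":0,"dz":0,"ax":0,"ay":0,"az":0}]'>/dev/null; python3 -c "from h import *;st()"
```

```text
t 18.00 pos [0.5579 0.1256 0.1409] yaw x -166.8 z [ 0.001 -0.    -1.   ] j [ 0.22  0.45  0.01  1.13 -0.   -0.01] F [ 0.5 -0.3  5.1] T [-0.15 -0.08  0.13] w 0.0103
```

```bash

python3 -m handwheel '[{"dx":0,"dy":0,"dz":0,"ax":0,"ay":0,"az":0.3},{"dx":0,"dy":0,"dz":0,"ax":0,"ay":0,"az":0}]'>/dev/null; python3 -c "from h import *;st()"
```

```text
t 18.20 pos [0.5579 0.1254 0.1409] yaw x -169.3 z [ 0.001 -0.001 -1.   ] j [ 0.22  0.45  0.01  1.13 -0.    0.04] F [ 0.1 -1.4  5.9] T [-0.4  -0.1   0.34] w 0.0109
```

```bash

python3 -m handwheel '[{"dx":0,"dy":0,"dz":0,"ax":0,"ay":0,"az":0.3},{"dx":0,"dy":0,"dz":0,"ax":0,"ay":0,"az":0}]'>/dev/null; python3 -c "from h import *;st()"
```

```text
t 18.40 pos [0.558  0.1253 0.141 ] yaw x -171.8 z [ 0.001 -0.001 -1.   ] j [ 0.22  0.45  0.01  1.13 -0.    0.08] F [ 0.7 -2.3  6.2] T [-0.46 -0.09  1.11] w 0.0106
```

```bash

python3 -m handwheel '[{"dx":0,"dy":0,"dz":0,"ax":0,"ay":0,"az":-0.2},{"dx":0,"dy":0,"dz":0,"ax":0,"ay":0,"az":0}]'>/dev/null; python3 -c "from h import *;st()"
python3 -m handwheel '[{"dx":0,"dy":0,"dz":0,"ax":0,"ay":0,"az":0},{"dx":0,"dy":0,"dz":0,"ax":0,"ay":0,"az":0},{"dx":0,"dy":0,"dz":0,"ax":0,"ay":0,"az":0},{"dx":0,"dy":0,"dz":0,"ax":0,"ay":0,"az":0},{"dx":0,"dy":0,"dz":0,"ax":0,"ay":0,"az":0},{"dx":0,"dy":0,"dz":0,"ax":0,"ay":0,"az":0}]' 0.2 ; python3 -c "from h import *;st()
c=bot.camera('wrist'); save(c,'w8.png')
c=bot.camera('scene'); save(c,'s8.png',(350,150,470,260),6)"
```

```text
t 18.60 pos [0.558  0.1253 0.1409] yaw x -170.1 z [ 0.001 -0.001 -1.   ] j [ 0.22  0.45  0.01  1.13 -0.    0.05] F [ 0.8 -1.2  5.1] T [-0.39 -0.13  0.57] w 0.0108
clock: 19.2
eef_pos: [0.5574, 0.1257, 0.1403]
tool_rot: [-0.083, 0.997, -0.0, -0.0]
ft_force: [0.6, -0.5, -0.4]
grip_width: 0.0511
t 19.20 pos [0.5574 0.1257 0.1403] yaw x -170.5 z [-0. -0. -1.] j [0.22 0.45 0.01 1.13 0.   0.06] F [ 0.6 -0.5 -0.4] T [-0.01 -0.04  0.  ] w 0.0511
```

View pics/w8.png

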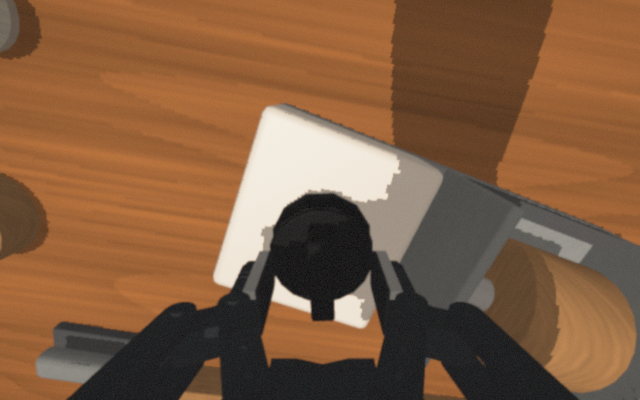

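View pics/s8.png

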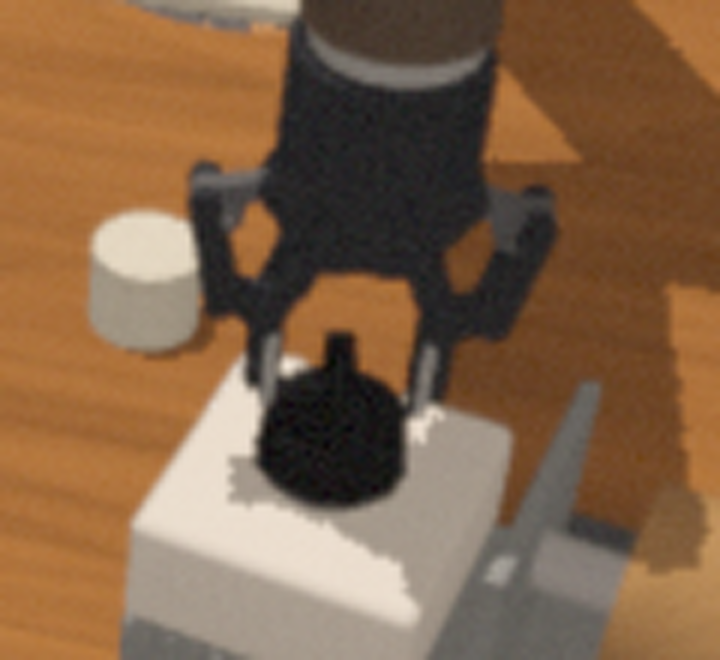

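```bash

python3 -m handwheel '[{"dx":0,"dy":0,"dz":-0.6,"ax":0,"ay":0,"az":0},{"dx":0,"dy":0,"dz":-1,"ax":0,"ay":0,"az":0},{"dx":0,"dy":0,"dz":-1,"ax":0,"ay":0,"az":0},{"dx":0,"dy":0,"dz":-1,"ax":0,"ay":0,"az":0},{"dx":-0.8,"dy":0,"dz":0,"ax":0,"ay":0,"az":0},{"dx":-0.8,"dy":0,"dz":0,"ax":0,"ay":0,"az":0},{"dx":0,"dy":0,"dz":0,"ax":0,"ay":0,"az":0},{"dx":0,"dy":0,"dz":0,"ax":0,"ay":0,"az":0}]'
cat > v.py <<'E'
import sys
from h import *
st();c=bot.camera("wrist"); n=sys.argv[1]; save(c,n+".png")
z=.092
res={zz:fit(c,[.5577,.1254],np.radians(10),z=zz,thr=90) for zz in(.092,.096)};print(res)
p=res[.092][0]
o=(proj(c,[*p,z+.03])[0]-60).astype(int);o=np.maximum(o,0);out=[]
for d in map(float,sys.argv[2:]):
    im=c["img"][o[1]:o[1]+120,o[0]:o[0]+120,::-1]
    g=cv2.resize(np.clip(im.astype(float)*3.5,0,255).astype(np.uint8),None,fx=5,fy=5,interpolation=cv2.INTER_CUBIC);th=np.radians(d)
    u=np.array([np.cos(th),np.sin(th)]);v=np.array([-u[1],u[0]])
    for h,col in((.05,(0,0,255)),(.026,(255,0,0))):
        uv=(proj(c,np.array([[*(p+sx*.022*u+sy*.006*v),z+h] for sx,sy in((1,1),(1,-1),(-1,-1),(-1,1))]))-o+.5)*5
        cv2.polylines(g,[uv.astype(np.int32)],True,col,1)
    out.append(g)
g=np.hstack(out);f=800/g.shape[1];cv2.imwrite("pics/%se.png"%n,cv2.resize(g,None,fx=f,fy=f,interpolation=cv2.INTER_AREA))
E
python3 v.py w9 5 9 13
```

```text
clock: 20.1
eef_pos: [0.5966, 0.1322, 0.2298]
tool_rot: [-0.083, 0.997, -0.0, -0.001]
ft_force: [-0.1, -1.3, -0.6]
grip_width: 0.0516
t 20.10 pos [0.5966 0.1322 0.2298] yaw x -170.5 z [-0.001 -0.    -1.   ] j [0.22 0.47 0.29 1.39 0.   0.05] F [-0.1 -1.3 -0.6] T [-0.    0.02  0.03] w 0.0516
{0.092: (array([0.55735872, 0.12474948]), np.float64(369.0), np.int64(4084)), 0.096: (array([0.55830467, 0.12573431]), np.float64(503.0), np.int64(4084))}
```

View pics/w9e.png

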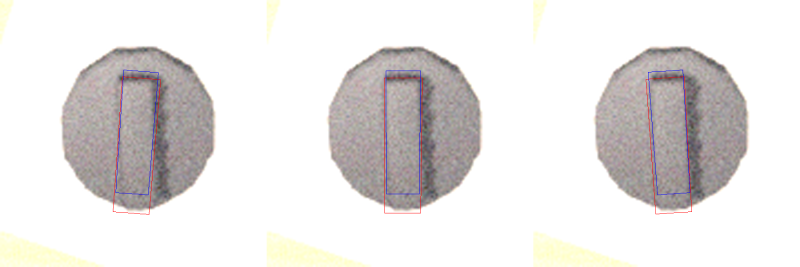

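View pics/w9.png

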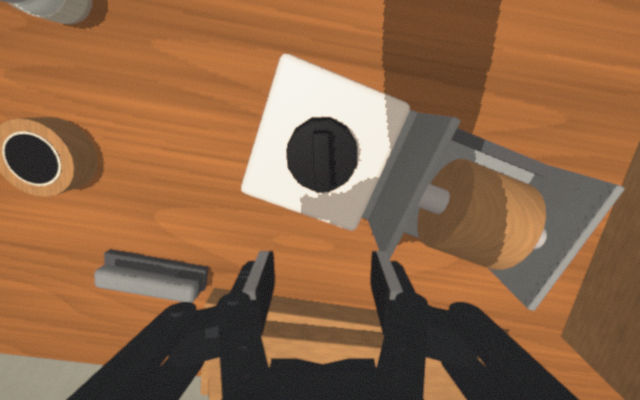

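Released, the cap stays at about 10° bar yaw at home height. I have time to regrip gently and confirm it is hard against the stop.

```bash

python3 -m handwheel '[{"dx":0.8,"dy":0,"dz":0,"ax":0,"ay":0,"az":0},{"dx":0.8,"dy":0,"dz":0,"ax":0,"ay":0,"az":0},{"dx":0,"dy":0,"dz":0,"ax":0,"ay":0,"az":0},{"dx":0,"dy":0,"dz":1,"ax":0,"ay":0,"az":0},{"dx":0,"dy":0,"dz":1,"ax":0,"ay":0,"az":0},{"dx":0,"dy":0,"dz":1,"ax":0,"ay":0,"az":0},{"dx":0,"dy":0,"dz":0.58,"ax":0,"ay":0,"az":0},{"dx":0,"dy":0,"dz":0,"ax":0,"ay":0,"az":0}]'>/dev/null
python3 -c "from h import *;st()"
python3 -m handwheel '[{"dx":0,"dy":0,"dz":0,"ax":0,"ay":0,"az":0},{"dx":0,"dy":0,"dz":0,"ax":0,"ay":0,"az":0},{"dx":0,"dy":0,"dz":0,"ax":0,"ay":0,"az":0},{"dx":0,"dy":0,"dz":0,"ax":0,"ay":0,"az":0},{"dx":0,"dy":0,"dz":0,"ax":0,"ay":0,"az":0},{"dx":0,"dy":0,"dz":0,"ax":0,"ay":0,"az":0}]' -1 >/dev/null; python3 -c "from h import *;st()"
python3 -m handwheel '[{"dx":0,"dy":0,"dz":0,"ax":0,"ay":0,"az":0.15},{"dx":0,"dy":0,"dz":0,"ax":0,"ay":0,"az":0}]'>/dev/null; python3 -c "from h import *;st()"
```

```text
t 20.95 pos [0.5558 0.1253 0.1384] yaw x -170.5 z [-0.005 -0.001 -1.   ] j [ 0.22  0.45  0.01  1.13 -0.    0.06] F [ 0.1 -0.1  0.1] T [-0.01  0.09  0.04] w 0.0514
t 21.55 pos [0.5586 0.1255 0.1423] yaw x -170.5 z [ 0.003 -0.    -1.   ] j [ 0.22  0.45  0.01  1.13 -0.    0.06] F [ 1.7 -2.   5.6] T [-0.56 -0.13  0.52] w 0.0107
t 21.75 pos [0.5586 0.1255 0.1423] yaw x -171.8 z [ 0.003 -0.    -1.   ] j [ 0.22  0.45  0.01  1.13 -0.    0.08] F [ 1.3 -2.5  5.9] T [-0.63 -0.14  0.75] w 0.0106
```

```bash

python3 -m handwheel '[{"dx":0,"dy":0,"dz":0,"ax":0,"ay":0,"az":-0.2},{"dx":0,"dy":0,"dz":0,"ax":0,"ay":0,"az":0},{"dx":0,"dy":0,"dz":0,"ax":0,"ay":0,"az":0},{"dx":0,"dy":0,"dz":0,"ax":0,"ay":0,"az":0},{"dx":0,"dy":0,"dz":0,"ax":0,"ay":0,"az":0},{"dx":0,"dy":0,"dz":0,"ax":0,"ay":0,"az":0},{"dx":0,"dy":0,"dz":0,"ax":0,"ay":0,"az":0}]' 0.2
python3 -m handwheel '[{"dx":0,"dy":0,"dz":-0.6,"ax":0,"ay":0,"az":0},{"dx":0,"dy":0,"dz":-1,"ax":0,"ay":0,"az":0},{"dx":0,"dy":0,"dz":-1,"ax":0,"ay":0,"az":0},{"dx":0,"dy":0,"dz":-1,"ax":0,"ay":0,"az":0},{"dx":-0.8,"dy":0,"dz":0,"ax":0,"ay":0,"az":0},{"dx":-0.8,"dy":0,"dz":0,"ax":0,"ay":0,"az":0},{"dx":0,"dy":0,"dz":0,"ax":0,"ay":0,"az":0},{"dx":0,"dy":0,"dz":0,"ax":0,"ay":0,"az":0}]'
python3 v.py w10 8 11 14
python3 - <<'E'
from h import *
c=bot.camera("scene");save(c,"s10.png",(350,150,470,260),6);save(c,"s10f.png")
E
```

```text
clock: 22.45
eef_pos: [0.5575, 0.1257, 0.1409]
tool_rot: [-0.086, 0.996, 0.0, -0.0]
ft_force: [-0.7, 0.2, 0.2]
grip_width: 0.0512
clock: 23.25
eef_pos: [0.5965, 0.1324, 0.2303]
tool_rot: [-0.086, 0.996, -0.0, -0.001]
ft_force: [-1.2, -0.1, -0.7]
grip_width: 0.0513
t 23.25 pos [0.5965 0.1324 0.2303] yaw x -170.1 z [-0.002 -0.    -1.   ] j [0.22 0.47 0.29 1.39 0.   0.05] F [-1.2 -0.1 -0.7] T [ 0.02  0.01 -0.03] w 0.0513
{0.092: (array([0.55730517, 0.12610866]), np.float64(362.0), np.int64(4066)), 0.096: (array([0.55846451, 0.12503239]), np.float64(510.0), np.int64(4066))}
```

View pics/w10e.png

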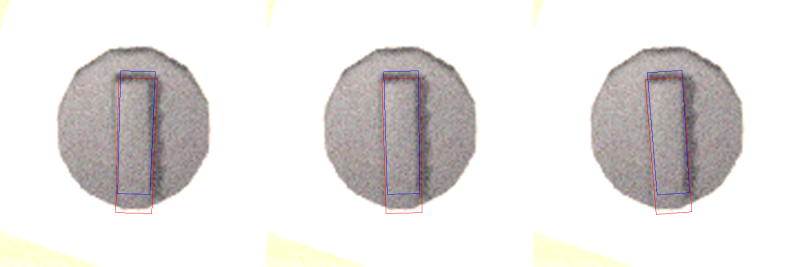

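View pics/s10f.png

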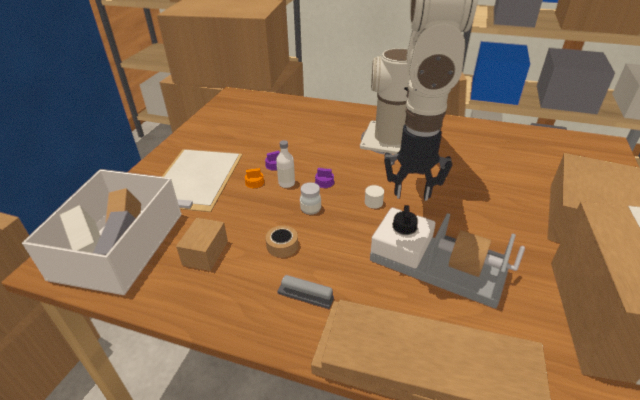

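View pics/s10.png

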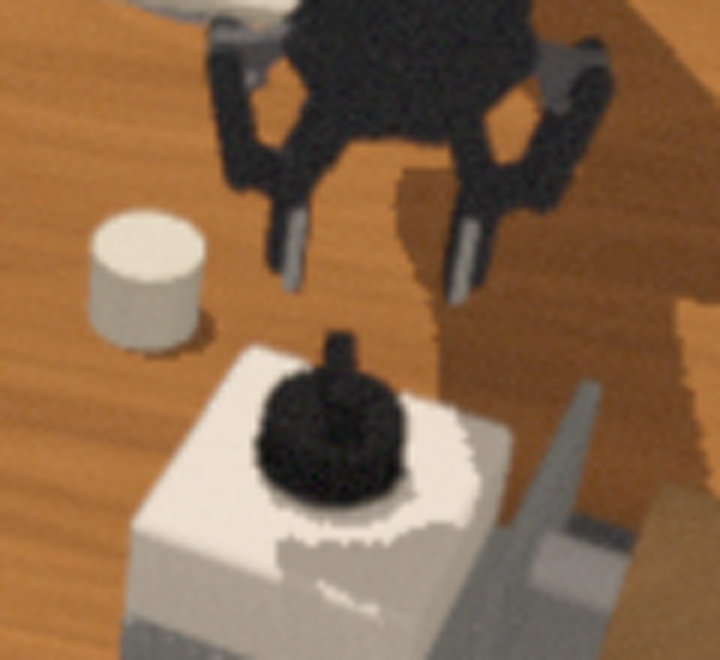

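The cap is level on the tank at home height and unchanged after release. The bystanders haven't moved, and the gripper is clear.

```bash
python3 -c "
from h import *
print(bot.job_done())"
```

```text
the job is handed in; nothing more can be done
None
```

The black filler cap is back on the tank neck, screwed home and released. I handed the job in at about 23 s of the 58 s allowed; no verdict was reported.

- **Setting on:** I gripped the black cap by its bar and set it on the neck with about 5 N. Contact came at the expected height.
- **Backward turn:** I turned it about 36° counter-clockwise until the load vanished, then lowered it 8 mm while still gripped onto the sprung disc.
- **Forward turn:** I turned it about 60° clockwise, following it down about 4 mm. It turned almost torque-free, then met the end stop, where the torque rose to about 1.1 N m and I stopped.

**Last checks:**
- **Height:** the camera outline fits home level better than drop level.
- **End stop:** I regripped once and nudged forward. The torque rose at once and the cap did not move noticeably, so I take it as hard against the stop.
- **Bench:** after the final release the bar stayed put. In the last scene picture the other things look undisturbed, and the gripper is clear of the cap.

**Less certain:** position readings wandered by 1–2 mm between readings. The exact end-stop angle is only known to about 2–3°, because some of the final twist was taken up in the grip.

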